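Level the marble serving stand

ROBOT

A 6-joint arm with a two-finger parallel gripper is mounted at the origin on a cart in front of the work surface, level with it; the furniture and walls round the work are solid. World frame = base frame: x ahead of the robot, y to its left, z up, the work surface at z = 0. Lengths are in m, angles in rad, forces in N, time in s.
With the tool pointing down it reaches from about 0.3 to 0.775 m from the base axis. Payload 14.6 kg.
Tool frame: the origin (TCP) lies at the very end of the fingers, on their centre line; the grasp point (between the pads) lies 19 mm behind it; x points along the fingers, y is the direction in which the jaws open and shut, and the axes are right-handed (so a half turn about x gives the same grasp; the last joint's range is limited). The gripper opens to 94 mm and grips with 3 to 60 N. Pads are 16 mm wide; open, the fingers measure 119 mm over their backs; the gripper's body (75 mm by 177 mm) begins 78 mm behind the grasp point.
Start: joints at [1.041, 0.3, 1.521, -0, 1.321, -0.067], TCP at [0.246, 0.492, 0.205] pointing down, gripper open.
Joint ranges: [-3.03, 3.03], [-0.79, 2.21], [0.23, 2.52], [-1.04, 4.18], [0, 3.07], [-2.55, 2.55]. Speed limits (rad/s): [2.22, 2.22, 2.57, 3.14, 3.14, 3.14].

INTERFACE

Orientations are given as [roll, pitch, yaw] about the fixed x, y, z axes, in that order (R = Rz(yaw) Ry(pitch) Rx(roll)).
In Python, from station import ctrl, viewer, hand_in gives the robot as it stands. The module is installed in compiled form; this text tells all that it offers.
- The arm moves only by the tool play_rows, never from a script. Its argument "deltas" is a list that holds one entry, the list of rows, each a list of 7 numbers: the shift along the tool's x, y, z in mm, then the turn, a rotation vector about the tool's x, y, z in rad, then the finger opening in mm, from 0 to 94. In form: [[[dx, dy, dz, ax, ay, az, gripper], ...]]. A call has 1 to 10 rows; each row shifts and turns the commanded pose from where the row before left it, along the tool's axes as they then stand; what a row does not reach is not made up. A row lasts 1/10 s, in which the tool goes at most 50 mm and 8.59 degrees, less where a joint would pass 70% of its speed; a pose out of reach is approached as far as the arm can. A call with a gripper value outside its range is refused whole. The fingers move at their own pace and stop on an object; "grip_force" is the grip in N (left out, the last holds). Time passes only in rows, so rows that do not move let the fingers close. It gives the time, the measured TCP pose, the force and the opening at its end, in the units of the state.
- ctrl.get_obs(): the state, without advancing time (a new reading comes with each control period).
- viewer.camera(name): name is "scene" or "side" or "wrist"; returns a dict with "img" (400x640x3 uint8, red, green, blue), "fx", "fy", "cx", "cy" (pixels), "rvec" (rotation vector, rad) and "tvec" (3), from world to camera coordinates, as OpenCV has them. Camera axes: x right, y down, z forward; pixel columns grow to the right and rows downward; lengths in m; the calibration is good to about 2 mm. A picture is of the moment at which its call begins. There is no depth.
- hand_in(): hands the job in, once; it reports no verdict.
The state is a dict: "time_s": time; "qpos": joint angles; "joint_vel": joint speeds; "tau": joint torques, N m; "ee_pos": TCP position; "eef_rot": TCP orientation; "force": force on the tool from outside, world axes, zero at the start; "moment": the same for the moment, N m; "grip_width": finger opening in m.
Only numpy, scipy, OpenCV 4.12 (cv2) and the standard library are available. Lean on these libraries where they do the work, as an engineer would, in place of code of your own. Each camera call takes 0.05 s, during which the arm holds its last target.

TASK

The marble serving stand on the counter rocks because the two screw feet under its front corners hang clear of the metal discs below them. Turn the two knobs on the front corners to wind these feet down until each takes a light share of the load, so that all five feet bear and neither front corner dips when pressed; do not go on to jack the stand up. Feel your way gently, press no screw foot hard onto its disc, and leave the salt cellar, jigger and dropper bottle standing where they are.

Things in the scene. Friction and masses are not known exactly. Their poses are not given: they have to be found in the camera images.
- stand: loose marble stand, 3 kg: slab 200 (x) x 300 (y) x 18 mm, top 58 mm above the counter. Origin at counter level under its middle; x to its rear edge, away from the robot, y left. It starts on its three fixed feet; about 6.5 N down on a knob (more if the finger drags sideways) tips that corner about the line front foot to rear foot of that side until the screw foot meets its disc 1 to 7 mm down
- knob_left_top (a point): centre of the top face of the left knob, 92 mm above the counter: round ribbed dark steel knob over the stand's left front corner, 34 mm across, 28 mm high, its lower face 6 mm above the slab, axis upright at x = -75, y = +125 mm in the stand's frame. The knob keeps this height as it turns
- knob_left (a joint): turn of the left knob in rad, 0 at the start, 4 at most; grows clockwise seen from above. Quick thread: each rad clockwise lowers the left screw foot 3.0 mm. It stays where it is left; friction about 0.07 N m
- knob_right_top (a point): centre of the top face of the right knob: the same knob over the right front corner, axis at x = -75, y = -125 mm in the stand's frame
- knob_right (a joint): turn of the right knob in rad, 0 at the start, 4 at most, clockwise from above; 3.0 mm down per rad
- foot_left: screw foot under the left knob: steel stem with a rubber bellows pad, 28 mm across. Origin under the unpressed pad, 10 mm above the counter at the start. The pad springs 1.5 N per mm from first touch. Under it lies a fixed steel disc, 48 mm across, of unknown thickness (3 to 9 mm): the gap must be felt. 2.3 mm of winding past first touch is right (light share, 2 to 5 N); 3.5 mm is too much
- foot_right: the same screw foot under the right knob, with the same spring and its own disc of another unknown thickness
- foot_front: fixed steel foot, 20 mm across with a ball tip, under the middle of the front edge (x = -80, y = 0 mm in the stand's frame), origin at its underside
- foot_rear_left: fixed steel foot with a ball tip at x = +80, y = +55 mm in the stand's frame, origin at its underside
- foot_rear_right: fixed steel foot with a ball tip at x = +80, y = -55 mm in the stand's frame, origin at its underside
- salt_cellar: ribbed glass salt cellar, 68 mm across, 40 mm high, loose on the middle of the slab, origin at the centre of its underside; bystander
- jigger: brass double jigger, 44 mm across, 90 mm high, standing on the counter left of the stand, origin at the centre of its underside; bystander
- dropper: small glass dropper bottle, 36 mm across, 107 mm high, standing right of the stand, origin at the centre of its underside; bystander

How it is judged:
At the end, for the whole second after the job is handed in: Each of the five feet of the stand (two screw feet, three fixed feet) carries more than 2 N, and the two screw feet less than 5 N each; the stand is at rest, level within 0.02 rad and within 30 mm of where it was; salt cellar, jigger and dropper bottle stand upright (within 0.25 rad) (contact force between foot_left and anything else between 2 and 5 N and contact force between foot_right and anything else between 2 and 5 N and contact force between each of foot_front, foot_rear_left, foot_rear_right and anything else above 2 N and angle between stand's own z axis and vertical below 0.02 rad and linear speed of stand below 0.01 m/s and distance of stand from where it was at the start of the episode below 0.03 m and angle between each of salt_cellar, jigger, dropper's own z axis and vertical below 0.25 rad); the robot touches nothing.
It fails at once if a screw foot is pressed onto its disc with more than 18 N (contact force between any of foot_left, foot_right and anything else above 18 N).
It fails at once if the salt cellar, jigger or dropper bottle is moved more than 30 mm (distance of any of salt_cellar, jigger, dropper from where it was at the start of the episode above 0.03 m).
It fails at once if the stand is tipped more than 0.15 rad (angle between stand's own z axis and vertical above 0.15 rad).
It also fails if it takes over 72 s, if anything falls off the work surface, if the arm or the gripper's body presses on something with over 40 N, if the wrist force passes 120 N, or if a joint passes its speed limit or range.

## Working session

There is one attempt and no reset: what is moved stays moved. The work goes in short steps, Python scripts to look and compute and a tool call to move; the robot and the scene stay as the last step left them, time stands still between calls to the robot, and variables do not carry over. Pictures are saved under pics/ and viewed, and the job is handed in when it is done.

Besides the shell and the picture viewer there is one more tool, called after "Call:" as name(argument=value, ...), one argument or row to a line, values as JSON. play_rows: Moves the arm, as the interface text tells. Its arguments: {"type":"object","properties":{"deltas":{"type":"array","items":{"type":"array","items":{"type":"array","items":{"type":"number"}}}},"grip_force":{"type":"number"}},"required":["deltas"]}

```bash
mkdir -p pics
cat > h.py <<'E'
from station import ctrl, viewer, hand_in
import cv2, numpy as np
def snap(n,f):
    c=viewer.camera(n); cv2.imwrite('pics/'+f,c['img'][:,:,::-1]); np.save('pics/'+f+'.npy',{k:v for k,v in c.items()},allow_pickle=True); return c
def ray(c,u,v,z):
    R,_=cv2.Rodrigues(np.array(c['rvec'],float)); t=np.array(c['tvec'],float)
    d=R.T@np.array([(u-c['cx'])/c['fx'],(v-c['cy'])/c['fy'],1]); o=-R.T@t
    return o+d*(z-o[2])/d[2]
def proj(c,p):
    K=np.array([[c['fx'],0,c['cx']],[0,c['fy'],c['cy']],[0,0,1]])
    return cv2.projectPoints(np.array(p,float).reshape(-1,1,3),np.array(c['rvec'],float),np.array(c['tvec'],float),K,None)[0][:,0]
def load(f): return np.load('pics/'+f+'.npy',allow_pickle=True).item()
E
python3 - <<'E'
from h import *
for n in ['scene','side','wrist']: snap(n,n+'0.png')
print(ctrl.get_obs())
E
```

```text
{'time_s': 0.15, 'qpos': array([ 1.04140211e+00,  3.00289580e-01,  1.52140734e+00,  5.57200322e-06,
        1.32070443e+00, -6.66087876e-02]), 'joint_vel': array([-0.00025913, -0.001328  , -0.00402465, -0.00106838, -0.00042172,
       -0.00034876]), 'tau': array([ 4.21998839e-04, -5.31963444e+01, -3.52815557e+01,  7.08148093e-02,
        2.36502156e-02, -1.11419251e-04]), 'ee_pos': array([0.24545359, 0.49198116, 0.2050594 ]), 'eef_rot': array([-1.64407933,  1.56998761, -2.10686613]), 'force': array([-0.73977227, -0.14616971,  0.08061645]), 'moment': array([0.01175273, 0.00346475, 0.0394042 ]), 'grip_width': 0.09371859044353012}
```

View pics/scene0.png

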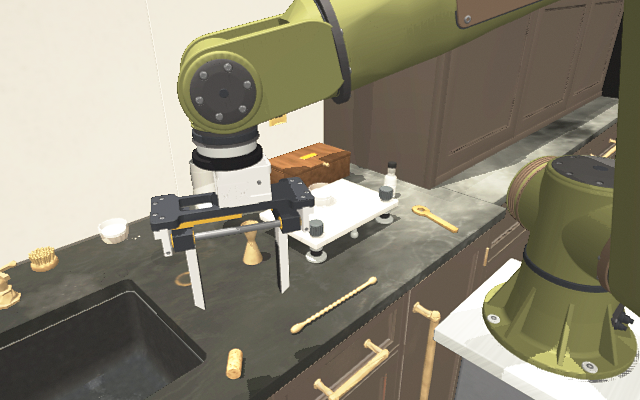

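View pics/side0.png

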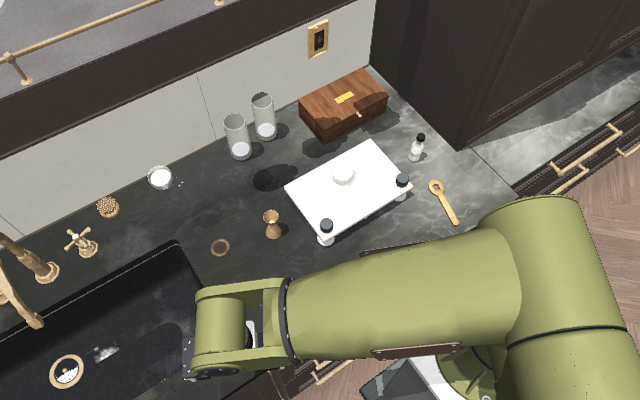

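View pics/wrist0.png

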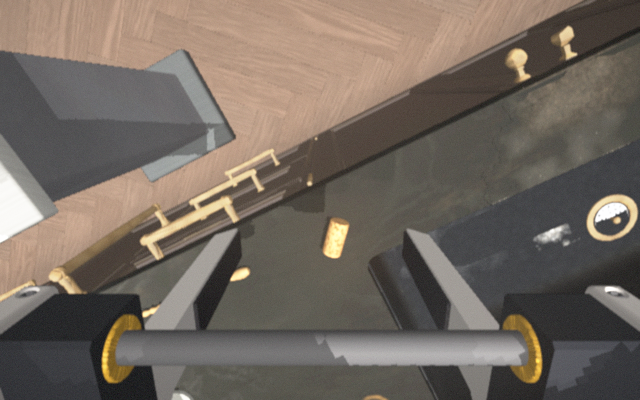

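Run:
```python
from h import *
a=load('side0.png')['img'][:,:,::-1][130:260,260:440]; cv2.imwrite('pics/c1.png',cv2.resize(a,None,fx=4.4,fy=4.4,interpolation=cv2.INTER_CUBIC))
a=load('scene0.png')['img'][:,:,::-1][150:280,250:430]; cv2.imwrite('pics/c2.png',cv2.resize(a,None,fx=4.4,fy=4.4,interpolation=cv2.INTER_CUBIC))
```

```text
(no output)
```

View pics/c1.png

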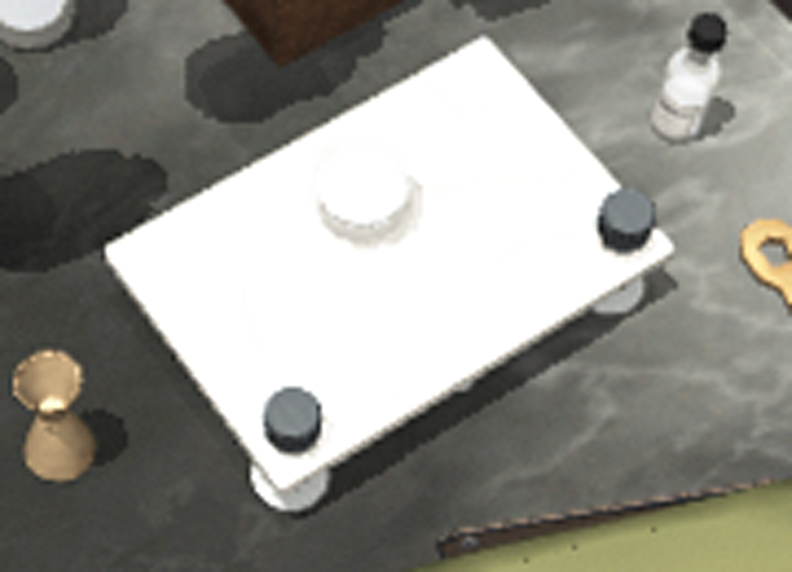

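View pics/c2.png

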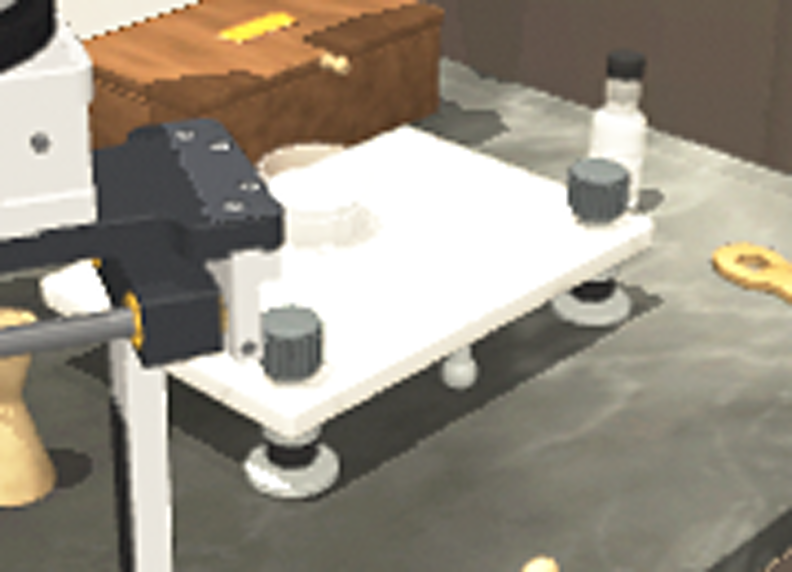

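Run:
```python
from h import *
def pt(f,U,V,ox,oy,z): return ray(load(f),(U+.5)/4.4-.5+ox,(V+.5)/4.4-.5+oy,z)
s='side0.png';o=(260,130)
for n,U,V,z in [('KL',292,406,.092),('KR',630,206,.092),('RL',107,251,.058),('RR',484,37,.058),('FR',673,247,.058),('FL',281,484,.058),('jig top',48,375,.09),('drop top',709,28,.107),('salt',366,185,.098),('drop base',678,125,0),('jig base',57,455,0)]:
    print(n,pt(s,U,V,*o,z).round(4))
o=(250,150)
for n,U,V,z in [('KL',291,324,.092),('KR',599,174,.092),('FR',652,228,.058)]:
    print('scene',n,pt('scene0.png',U,V,*o,z).round(4))
```

```text
KL [0.467  0.1485 0.092 ]
KR [ 0.4652 -0.1023  0.092 ]
RL [0.6357 0.1731 0.058 ]
RR [ 0.638  -0.1236  0.058 ]
FR [ 0.4404 -0.1235  0.058 ]
FL [0.4423 0.1727 0.058 ]
jig top [0.5646 0.2554 0.09  ]
drop top [ 0.5363 -0.2218  0.107 ]
salt [0.5653 0.0265 0.098 ]
drop base [ 0.5364 -0.2198  0.    ]
jig base [0.5586 0.2616 0.    ]
scene KL [0.4581 0.1541 0.092 ]
scene KR [ 0.4571 -0.0925  0.092 ]
scene FR [ 0.433  -0.1144  0.058 ]
```

```bash
cat >> h.py <<'E'
from scipy.spatial.transform import Rotation as Rn
def pose():
    o=ctrl.get_obs(); return o, Rn.from_euler('xyz',o['eef_rot']).as_matrix()
def togo(p,yd=None):
    "tool-frame mm to reach world p; turn about tool axes to bring x down, tool y along yd"
    o,R=pose(); d=R.T@(np.array(p)-o['ee_pos'])*1e3
    print('t',o['time_s'],'pos',o['ee_pos'].round(4),'q',o['qpos'].round(3),'F',o['force'].round(2),'M',o['moment'].round(3),'w',round(o['grip_width'],4)); print('R',R.round(4).tolist()); print('tool mm',d.round(1))
    if yd is not None:
        x=np.array([0,0,-1.]); y=np.array(yd,float); y/=np.linalg.norm(y); T=np.stack([x,y,np.cross(x,y)],1)
        print('turn',Rn.from_matrix(R.T@T).as_rotvec().round(4))
E
python3 - <<'E'
from h import *
togo([.467,.1485,.2],[0,1,0])
a=load('scene0.png'); print(proj(a,[[.467,.1485,.092],[.4652,-.1023,.092]])); print((np.array([291,324])+.5)/4.4+[249.5,149.5],(np.array([599,174])+.5)/4.4+[249.5,149.5])
E
```

```text
t 0.15 pos [0.2455 0.492  0.2051] q [ 1.041  0.3    1.521  0.     1.321 -0.067] F [-0.74 -0.15  0.08] M [0.012 0.003 0.039] w 0.0937
R [[-0.0004, 0.4464, 0.8948], [-0.0007, 0.8948, -0.4464], [-1.0, -0.0008, -0.0001]]
tool mm [   5.2 -208.4  351.6]
turn [-4.628e-01 -2.000e-04  8.000e-04]
[[314.71680656 220.96365217]
 [385.56458057 187.06256518]]
[315.75 223.25] [385.75       189.15909091]
```

Call:
play_rows(
  deltas=[
    [[0,-21,35,0,0,0,94],[0,-21,35,0,0,0,94],[0,-21,35,0,0,0,94],[0,-21,35,0,0,0,94],[0,-21,35,0,0,0,94],[0,-21,35,0,0,0,94],[0,-21,35,0,0,0,94],[0,-21,35,0,0,0,94],[0,-20,35,0,0,0,94],[5,-20,36,0,0,0,94]],
  ],
)

```text
time_s: 1.15
ee_pos: [0.4676, 0.1478, 0.2009]
eef_rot: [0.769, 1.57, 0.306]
force: [0.1, 1.1, -0.7]
grip_width: 0.094
```

Call:
play_rows(
  deltas=[
    [[0,0,0,-0.116,0,0,94],[0,0,0,-0.116,0,0,94],[0,0,0,-0.116,0,0,94],[0,0,0,-0.115,0,0,94],[0,0,0,0,0,0,94],[0,0,0,0,0,0,94],[0,0,0,0,0,0,94]],
  ],
)

```text
time_s: 1.85
ee_pos: [0.4667, 0.1493, 0.2004]
eef_rot: [-2.879, 1.571, -2.882]
force: [0.7, 0.4, 0.5]
grip_width: 0.0942
```

Run:
```python
from h import *
for n in ['scene','side','wrist']: snap(n,n+'1.png')
togo([.467,.1485,.12],[0,1,0])
```

```text
t 2.0 pos [0.4667 0.1493 0.2004] q [ 0.235  0.171  1.693 -0.     1.278 -1.335] F [-0.09  0.03 -0.13] M [ 0.058  0.034 -0.02 ] w 0.094
R [[-0.0001, 0.001, 1.0], [-0.0, 1.0, -0.001], [-1.0, -0.0, -0.0001]]
tool mm [80.4 -0.8  0.3]
turn [-0.001  -0.0001  0.    ]
```

View pics/wrist1.png

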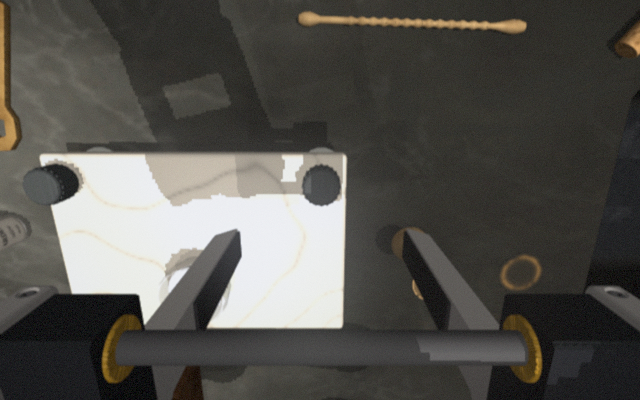

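View pics/scene1.png

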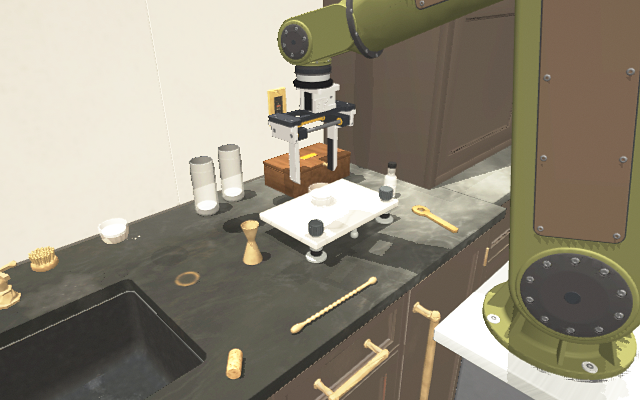

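Run:
```python
from h import *
c=load('wrist1.png')
a=c['img'][:,:,::-1][140:220,0:380]
cv2.imwrite('pics/c3.png',cv2.resize(a,None,fx=2,fy=2,interpolation=cv2.INTER_CUBIC)) 
a=c['img'][:,:,::-1][145:225,285:365]
cv2.imwrite('pics/c4.png',cv2.resize(a,None,fx=7,fy=7,interpolation=cv2.INTER_CUBIC)) 
for n,u,v,z in [('KL',321,187,.092),('KR',45,186,.092),('FL',347,153,.058),('FR',39,155,.058)]: print(n,ray(c,u,v,z).round(4))
s=load('side1.png')['img'][:,:,::-1][130:260,260:440]; cv2.imwrite('pics/c5.png',cv2.resize(s,None,fx=4.4,fy=4.4,interpolation=cv2.INTER_CUBIC))
```

```text
KL [0.4621 0.1488 0.092 ]
KR [ 0.4608 -0.0952  0.092 ]
FL [0.4376 0.1738 0.058 ]
FR [ 0.4391 -0.1227  0.058 ]
```

View pics/c4.png

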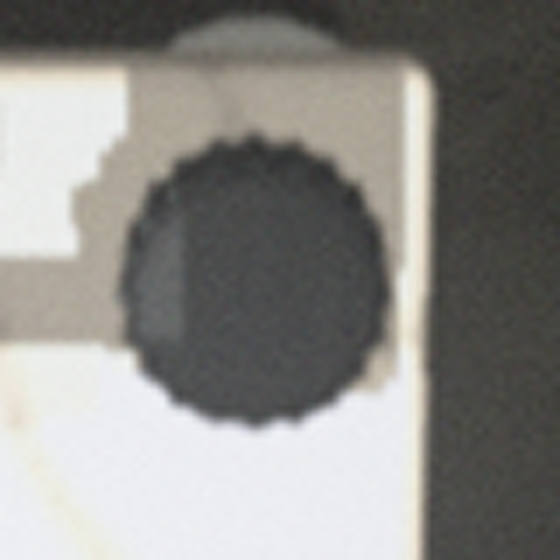

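View pics/c3.png

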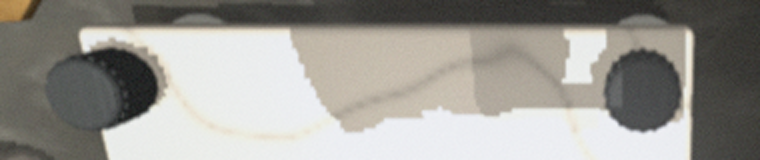

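Run:
```python
from h import *
c=load('wrist1.png')
for n,u,v,z in [('KL',321,183.5,.092),('KR',42,185,.092)]: print(n,ray(c,u,v,z).round(4))
R,_=cv2.Rodrigues(np.array(c['rvec'])); print('cam',(-R.T@np.array(c['tvec'])).round(3), R.round(3).tolist())
s=load('side0.png'); print(proj(s,[[.465,.1485,.092],[.463,-.1,.092]]))
```

```text
KL [0.4589 0.1488 0.092 ]
KR [ 0.4599 -0.0977  0.092 ]
cam [0.383 0.149 0.379] [[0.002, 1.0, -0.0], [0.959, -0.002, 0.284], [0.284, -0.001, -0.959]]
[[326.43476973 222.4651093 ]
 [402.63451911 177.39455336]]
```

View pics/c5.png

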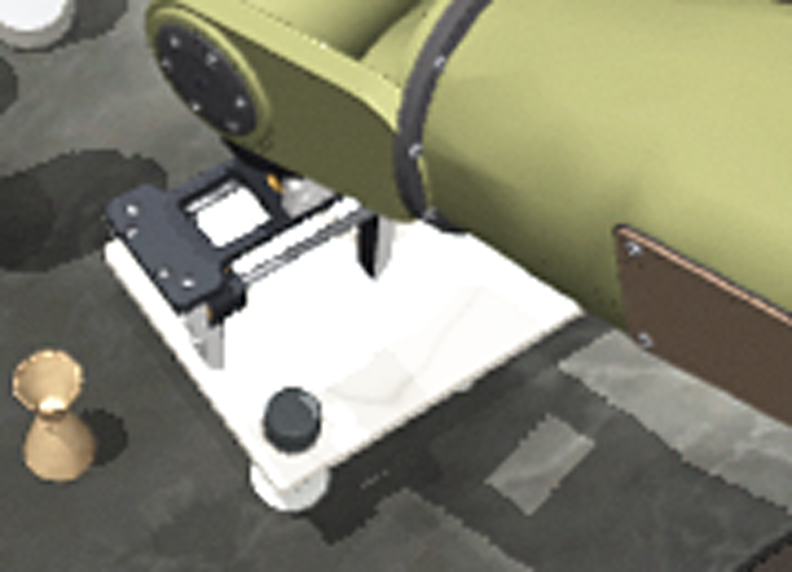

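Call:
play_rows(
  deltas=[
    [[10,0,-3,0,0,0,40],[15,0,0,0,0,0,20],[15,0,0,0,0,0,0],[15,0,0,0,0,0,0],[15,0,0,0,0,0,0],[12,0,0,0,0,0,0],[8,0,0,0,0,0,0],[6,0,0,0,0,0,0],[0,0,0,0,0,0,0],[0,0,0,0,0,0,0]],
  ],
  grip_force=10,
)

```text
time_s: 3.0
ee_pos: [0.464, 0.1494, 0.1048]
eef_rot: [0.225, 1.57, 0.225]
force: [0.6, -1.3, -0.1]
grip_width: 0.0173
```

Run:
```python
from h import *
snap('wrist','wrist2.png'); snap('side','side2.png')
togo([.4635,.1495,.092],[0,1,0])
a=load('side2.png')['img'][:,:,::-1][130:260,260:440]; cv2.imwrite('pics/c6.png',cv2.resize(a,None,fx=4.4,fy=4.4,interpolation=cv2.INTER_CUBIC))
```

```text
t 3.1 pos [0.464  0.1494 0.105 ] q [ 0.236  0.275  1.805 -0.     1.061 -1.335] F [-0.49  0.5  -0.01] M [-0.005 -0.017  0.014] w 0.0094
R [[0.0009, -0.0002, 1.0], [0.0002, 1.0, 0.0002], [-1.0, 0.0002, 0.0009]]
tool mm [13.   0.1 -0.6]
turn [ 0.0002  0.0009 -0.0002]
```

View pics/wrist2.png

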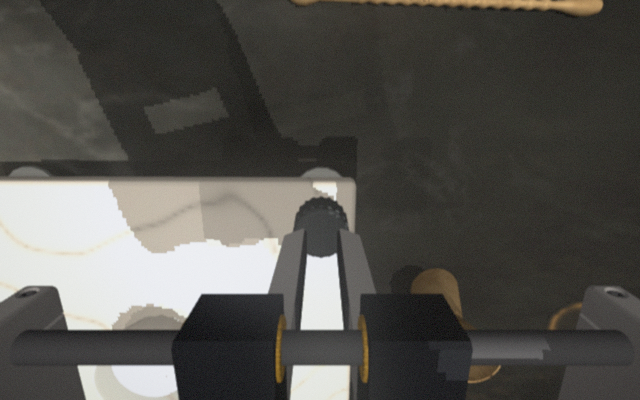

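View pics/c6.png

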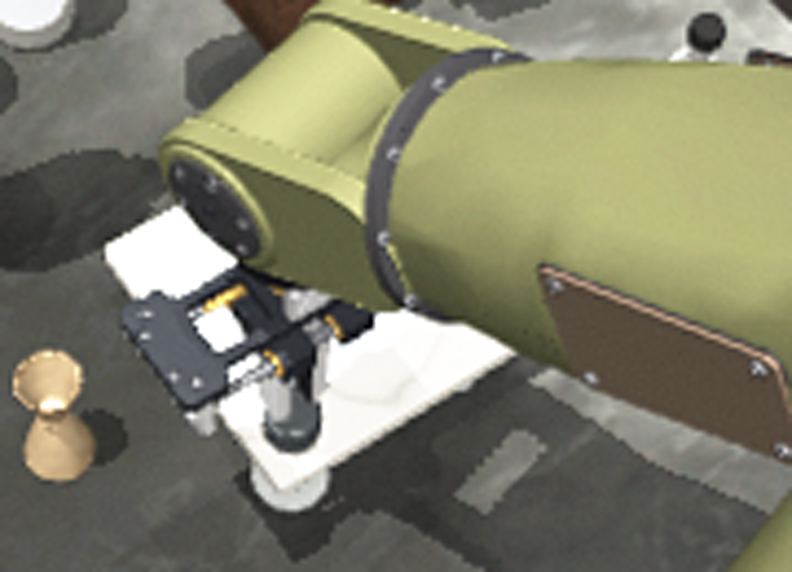

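Call:
play_rows(
  deltas=[
    [[5,0,0,0,0,0,0],[5,0,0,0,0,0,0],[0,0,0,0,0,0,0],[0,0,0,0,0,0,0]],
  ],
)

```text
time_s: 3.5
ee_pos: [0.4637, 0.1493, 0.0943]
eef_rot: [-2.911, 1.57, -2.911]
force: [-0.3, 0.1, -0.1]
grip_width: 0.0005
```

Call:
play_rows(
  deltas=[
    [[1,0,0,0,0,0,0],[1,0,0,0,0,0,0],[0,0,0,0,0,0,0],[0,0,0,0,0,0,0]],
  ],
)

```text
time_s: 3.9
ee_pos: [0.4638, 0.1493, 0.0925]
eef_rot: [0.863, 1.571, 0.863]
force: [-0.8, -0.6, -0.8]
grip_width: 0.0002
```

Call:
play_rows(
  deltas=[
    [[0.5,0,0,0,0,0,0],[0.5,0,0,0,0,0,0],[0,0,0,0,0,0,0]],
  ],
)

```text
time_s: 4.2
ee_pos: [0.4638, 0.1494, 0.0916]
eef_rot: [0.749, 1.571, 0.749]
force: [-1.6, 0.7, 1.3]
grip_width: 0.0002
```

Call:
play_rows(
  deltas=[
    [[0.5,0,0,0,0,0,0],[0.5,0,0,0,0,0,0],[0,0,0,0,0,0,0]],
  ],
)

```text
time_s: 4.5
ee_pos: [0.4639, 0.1497, 0.091]
eef_rot: [0.833, 1.57, 0.833]
force: [-3.3, 1.1, 8.1]
grip_width: 0.0005
```

Call:
play_rows(
  deltas=[
    [[0.5,0,0,0,0,0,0],[0.5,0,0,0,0,0,0],[0,0,0,0,0,0,0]],
  ],
)

```text
time_s: 4.8
ee_pos: [0.4638, 0.15, 0.0902]
eef_rot: [1.188, 1.569, 1.189]
force: [-4.5, 4.5, 11.6]
grip_width: 0.0004
```

Call:
play_rows(
  deltas=[
    [[0.5,0,0,0,0,0,0],[0.5,0,0,0,0,0,0],[0,0,0,0,0,0,0]],
  ],
)

```text
time_s: 5.1
ee_pos: [0.4638, 0.1504, 0.0894]
eef_rot: [1.343, 1.569, 1.343]
force: [-7.4, 7.7, 14.5]
grip_width: 0.0005
```

Call:
play_rows(
  deltas=[
    [[0.5,0,0,0,0,0,0],[0.5,0,0,0,0,0,0],[0,0,0,0,0,0,0]],
  ],
)

```text
time_s: 5.4
ee_pos: [0.4639, 0.1505, 0.0885]
eef_rot: [1.197, 1.568, 1.197]
force: [-6.7, 9.4, 13.9]
grip_width: 0.0008
```

Call:
play_rows(
  deltas=[
    [[0,0.6,-0.2,0,0,0,0],[0,0.6,-0.2,0,0,0,0],[0,0.6,-0.2,0,0,0,0],[0,0.6,-0.2,0,0,0,0],[0,0,0,0,0,0,0]],
  ],
)

```text
time_s: 5.9
ee_pos: [0.4634, 0.1516, 0.088]
eef_rot: [-0.199, 1.569, -0.199]
force: [-1.4, -1.7, 4.9]
grip_width: 0.0009
```

Run:
```python
from h import *
togo([.4635,.1495,.092],[0,1,0])
```

```text
t 5.9 pos [0.4634 0.1516 0.088 ] q [ 2.410e-01  2.990e-01  1.819e+00 -1.000e-03  1.022e+00 -1.330e+00] F [-1.44 -1.74  4.91] M [-0.345  0.061  0.046] w 0.0009
R [[0.0013, -0.0004, 1.0], [-0.0003, 1.0, 0.0004], [-1.0, -0.0003, 0.0013]]
tool mm [-4.  -2.1  0.1]
turn [0.0004 0.0013 0.0003]
```

Call:
play_rows(
  deltas=[
    [[0.5,0.3,-0.1,0,0,0,0],[0.5,0.3,-0.1,0,0,0,0],[0,0,0,0,0,0,0]],
  ],
)

```text
time_s: 6.2
ee_pos: [0.4632, 0.1522, 0.087]
eef_rot: [-0.11, 1.57, -0.11]
force: [-0.5, -1.5, 6.9]
grip_width: 0.0007
```

Call:
play_rows(
  deltas=[
    [[0.5,0.35,-0.1,0,0,0,0],[0.5,0.35,-0.1,0,0,0,0],[0,0,0,0,0,0,0]],
  ],
)

```text
time_s: 6.5
ee_pos: [0.4631, 0.1529, 0.0861]
eef_rot: [-0.163, 1.569, -0.163]
force: [-0.6, -2.6, 9.5]
grip_width: 0.0003
```

Call:
play_rows(
  deltas=[
    [[0.5,0.35,-0.1,0,0,0,0],[0.5,0.35,-0.1,0,0,0,0],[0,0,0,0,0,0,0]],
  ],
)

```text
time_s: 6.8
ee_pos: [0.4629, 0.1535, 0.0852]
eef_rot: [-0.241, 1.569, -0.241]
force: [-2.0, -2.2, 9.8]
grip_width: 0.0005
```

Call:
play_rows(
  deltas=[
    [[0,0,0,0,0,0,0],[0,0,0,0,0,0,0]],
  ],
)

```text
time_s: 7.0
ee_pos: [0.4629, 0.1535, 0.0852]
eef_rot: [-0.218, 1.569, -0.218]
force: [-2.1, -3.1, 10.1]
grip_width: 0.0003
```

Call:
play_rows(
  deltas=[
    [[-0.5,-0.35,0.1,0,0,0,0],[-0.5,-0.35,0.1,0,0,0,0],[0,0,0,0,0,0,0]],
  ],
)

```text
time_s: 7.3
ee_pos: [0.4631, 0.1528, 0.0862]
eef_rot: [-0.119, 1.569, -0.119]
force: [-1.4, -3.2, 9.0]
grip_width: 0.0004
```

Call:
play_rows(
  deltas=[
    [[-0.5,-0.35,0.1,0,0,0,0],[-0.5,-0.35,0.1,0,0,0,0],[0,0,0,0,0,0,0]],
  ],
)

```text
time_s: 7.6
ee_pos: [0.4633, 0.1522, 0.0871]
eef_rot: [-0.086, 1.569, -0.086]
force: [-0.2, -1.9, 7.4]
grip_width: 0.0007
```

Call:
play_rows(
  deltas=[
    [[-0.5,-0.35,0.1,0,0,0,0],[-0.5,-0.35,0.1,0,0,0,0],[0,0,0,0,0,0,0]],
  ],
)

```text
time_s: 7.9
ee_pos: [0.4634, 0.1515, 0.088]
eef_rot: [-0.013, 1.569, -0.012]
force: [-0.9, -1.1, 5.7]
grip_width: 0.0004
```

Call:
play_rows(
  deltas=[
    [[-0.5,-0.35,0.1,0,0,0,0],[-0.5,-0.35,0.1,0,0,0,0],[0,0,0,0,0,0,0]],
  ],
)

```text
time_s: 8.2
ee_pos: [0.4636, 0.1508, 0.089]
eef_rot: [-0.034, 1.57, -0.034]
force: [-0.0, -1.5, 5.9]
grip_width: 0.0008
```

Call:
play_rows(
  deltas=[
    [[-0.5,-0.35,0.1,0,0,0,0],[-0.5,-0.35,0.1,0,0,0,0],[0,0,0,0,0,0,0]],
  ],
)

```text
time_s: 8.5
ee_pos: [0.4639, 0.1501, 0.09]
eef_rot: [-0.035, 1.569, -0.035]
force: [0.1, -2.3, 5.4]
grip_width: 0.0002
```

Call:
play_rows(
  deltas=[
    [[-0.5,-0.35,0.1,0,0,0,0],[-0.5,-0.35,0.1,0,0,0,0],[0,0,0,0,0,0,0]],
  ],
)

```text
time_s: 8.8
ee_pos: [0.4641, 0.1494, 0.091]
eef_rot: [-0.08, 1.569, -0.08]
force: [0.3, -1.0, 5.4]
grip_width: 0.0005
```

Call:
play_rows(
  deltas=[
    [[-10,0,0,0,0,0,60],[-15,0,0,0,0,0,60],[0,0,-0.5,0,0,0,60],[0,0,0,0,0,0,60],[0,0,0,0,0,0,60],[0,0,0,0,0,0,60]],
  ],
  grip_force=12,
)

```text
time_s: 9.4
ee_pos: [0.4628, 0.1495, 0.1149]
eef_rot: [-2.893, 1.57, -2.892]
force: [-0.7, -0.1, 0.5]
grip_width: 0.045
```

Run:
```python
from h import *
c=snap('wrist','wrist3.png')
togo([.4635,.1495,.068],[0,1,0])
```

```text
t 9.45 pos [0.4628 0.1495 0.115 ] q [ 0.237  0.26   1.798 -0.     1.085 -1.334] F [ 0.09  0.02 -0.58] M [ 0.024 -0.048  0.025] w 0.0491
R [[-0.0008, -0.0003, 1.0], [-0.0002, 1.0, 0.0003], [-1.0, -0.0002, -0.0008]]
tool mm [47.   0.1  0.7]
turn [ 0.0003 -0.0008  0.0002]
```

View pics/wrist3.png

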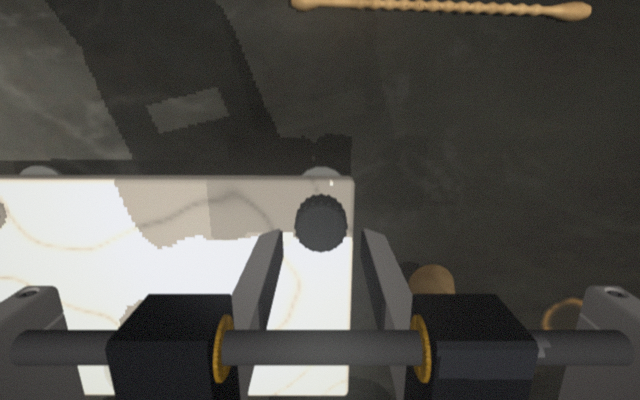

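Run:
```python
from h import *
c=load('wrist3.png'); print(ray(c,321,224,.092))
a=c['img'][:,:,::-1][180:270,270:370]
cv2.imwrite('pics/c7.png',cv2.resize(a,None,fx=6,fy=6,interpolation=cv2.INTER_CUBIC))
```

```text
[0.45933699 0.14905411 0.092     ]
```

View pics/c7.png

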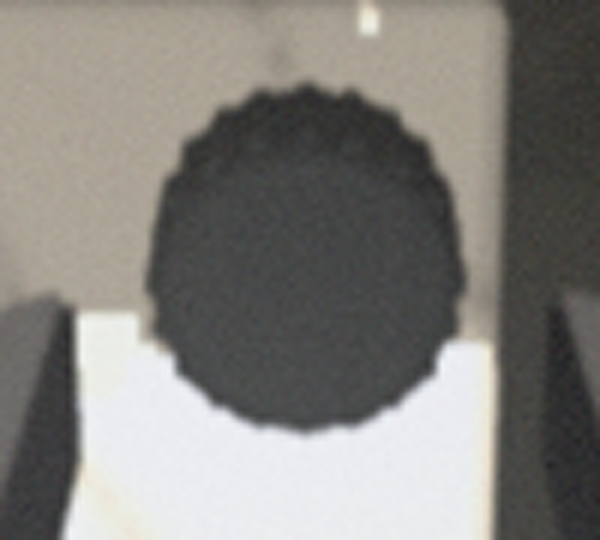

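Call:
play_rows(
  deltas=[
    [[12,0,0,0,0,0,60],[12,0,0,0,0,0,60],[12,0,0,0,0,0,60],[7,0,0,0,0,0,60],[3,0,0,0,0,0,60],[0,0,0,0,0,0,60],[0,0,0,0,0,0,40],[0,0,0,0,0,0,30],[0,0,0,0,0,0,25],[0,0,0,0,0,0,25]],
  ],
  grip_force=12,
)

```text
time_s: 10.45
ee_pos: [0.4633, 0.1493, 0.0697]
eef_rot: [-0.495, 1.57, -0.495]
force: [1.9, 3.0, 2.2]
grip_width: 0.0337
```

Run:
```python
from h import *
c=snap('wrist','wrist4.png')
togo([.4635,.1495,.068],[0,1,0])
```

```text
t 10.5 pos [0.4634 0.1496 0.0697] q [ 0.237  0.326  1.834  0.     0.981 -1.334] F [2.41 0.98 0.02] M [ 0.27  -0.367 -0.008] w 0.0335
R [[0.0011, -0.0001, 1.0], [0.0003, 1.0, 0.0001], [-1.0, 0.0003, 0.0011]]
tool mm [ 1.7 -0.1  0.1]
turn [ 0.0001  0.0011 -0.0003]
```

View pics/wrist4.png

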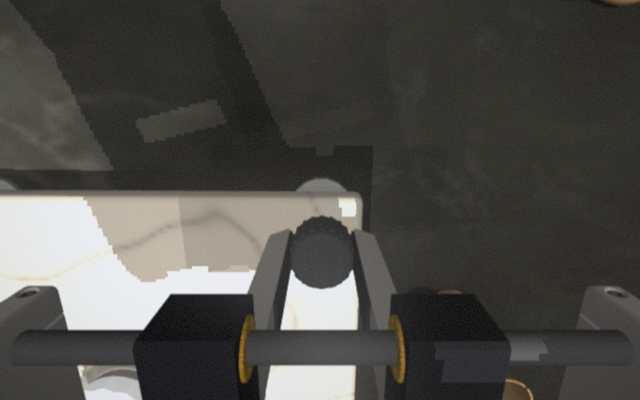

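Call:
play_rows(
  deltas=[
    [[0,0,0,0.12,0,0,25],[0,0,0,0.12,0,0,25],[0,0,0,0.12,0,0,25],[0,0,0,0.12,0,0,25],[0,0,0,0.12,0,0,25],[0,0,0,0.12,0,0,25],[0,0,0,0.12,0,0,25],[0,0,0,0.12,0,0,25],[0,0,0,0,0,0,25],[0,0,0,0,0,0,25]],
  ],
)

```text
time_s: 11.5
ee_pos: [0.4639, 0.1502, 0.07]
eef_rot: [1.489, 1.568, 0.529]
force: [4.2, 5.1, -0.0]
grip_width: 0.0334
```

Run:
```python
from h import *
c=snap('wrist','wrist5.png')
togo([.4635,.1495,.068],[0,1,0])
```

```text
t 11.55 pos [0.4639 0.1501 0.07  ] q [ 2.370e-01  3.260e-01  1.833e+00  1.000e-03  9.800e-01 -3.740e-01] F [ 3.53  3.97 -0.61] M [ 0.916 -0.723 -0.098] w 0.0335
R [[0.0024, 0.8192, 0.5735], [0.0014, 0.5735, -0.8192], [-1.0, 0.0028, 0.0002]]
tool mm [ 2.  -0.7  0.3]
turn [-0.9601  0.0015 -0.0024]
```

View pics/wrist5.png

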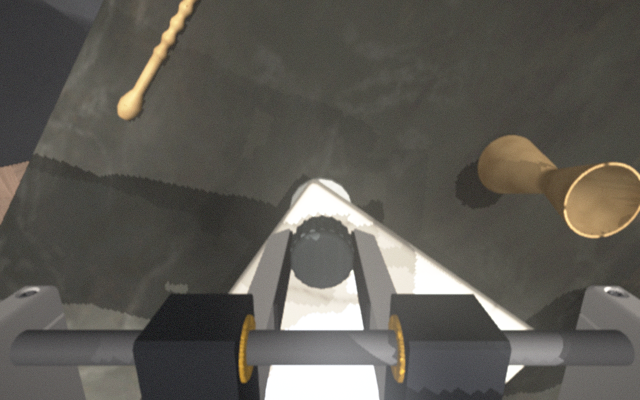

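Call:
play_rows(
  deltas=[
    [[0,0,0,0.12,0,0,25],[0,0,0,0.12,0,0,25],[0,0,0,0.12,0,0,25],[0,0,0,0.12,0,0,25],[0,0,0,0.12,0,0,25],[0,0,0,0.12,0,0,25],[0,0,0,0.12,0,0,25],[0,0,0,0.12,0,0,25],[0,0,0,0,0,0,25]],
  ],
)

```text
time_s: 12.45
ee_pos: [0.4645, 0.1501, 0.0703]
eef_rot: [2.25, 1.567, 0.325]
force: [5.7, 3.9, 0.5]
grip_width: 0.0338
```

Run:
```python
from h import *
togo([.4635,.1495,.068],[0,1,0])
```

```text
t 12.45 pos [0.4645 0.1501 0.0703] q [0.237 0.326 1.832 0.    0.979 0.59 ] F [5.69 3.9  0.5 ] M [ 0.531 -1.286 -0.041] w 0.0338
R [[0.0039, 0.9382, -0.346], [0.0013, -0.3461, -0.9382], [-1.0, 0.0032, -0.0026]]
tool mm [ 2.3 -0.7  0.9]
turn [-1.9242e+00  1.3000e-03 -4.6000e-03]
```

Call:
play_rows(
  deltas=[
    [[0,0,0,0,0,0,60],[0,0,0,0,0,0,60],[0,0,0,0,0,0,60],[0,0,0,0,0,0,60],[-15,0,0,0,0,0,60],[-20,0,0,0,0,0,60],[-10,0,0,0,0,0,60],[0,0,0,0,0,0,60]],
  ],
)

```text
time_s: 13.25
ee_pos: [0.4636, 0.1496, 0.1155]
eef_rot: [2.168, 1.569, 0.248]
force: [0.3, 0.4, -1.0]
grip_width: 0.0597
```

Run:
```python
from h import *
togo([.4635,.1495,.110],[0,1,0])
snap('wrist','wrist6.png')
```

```text
t 13.25 pos [0.4636 0.1496 0.1155] q [0.237 0.259 1.798 0.    1.083 0.586] F [ 0.28  0.39 -1.03] M [-0.136  0.044 -0.025] w 0.0597
R [[0.0021, 0.9397, -0.342], [0.0005, -0.342, -0.9397], [-1.0, 0.0018, -0.0012]]
tool mm [ 5.5 -0.1  0.2]
turn [-1.9198e+00  9.0000e-04 -2.4000e-03]
```

View pics/wrist6.png

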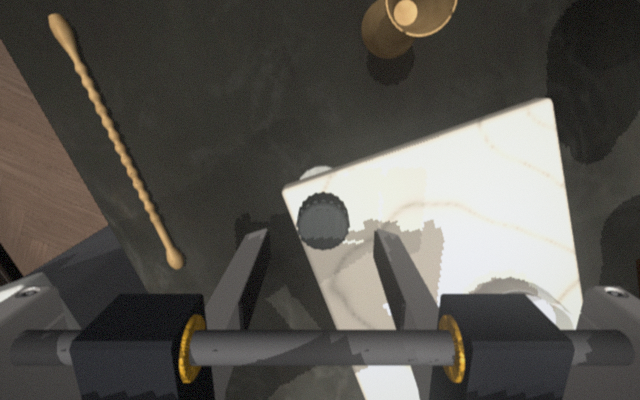

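Call:
play_rows(
  deltas=[
    [[0,0,0,0,0,0,0],[5,0,0,0,0,0,0],[6,0,0,0,0,0,0],[6,0,0,0,0,0,0],[5,0,0,0,0,0,0],[0,0,0,0,0,0,0],[0,0,0,0,0,0,0]],
  ],
)

```text
time_s: 14.0
ee_pos: [0.4629, 0.1495, 0.0923]
eef_rot: [-1.074, 1.57, -2.994]
force: [-0.8, -0.7, -0.1]
grip_width: 0.0073
```

Call:
play_rows(
  deltas=[
    [[1,0,0,0,0,0,0],[0.5,0,0,0,0,0,0],[0,0,0,0,0,0,0]],
  ],
)

```text
time_s: 14.3
ee_pos: [0.4633, 0.1496, 0.0915]
eef_rot: [2.2, 1.57, 0.281]
force: [-0.7, 0.3, 5.7]
grip_width: 0.0007
```

Call:
play_rows(
  deltas=[
    [[0.5,0,0,0,0,0,0],[0,0,0,0,0,0,0],[0,0,0,0,0,0,0]],
  ],
)

```text
time_s: 14.6
ee_pos: [0.4634, 0.1497, 0.0912]
eef_rot: [2.338, 1.57, 0.418]
force: [-1.5, -0.3, 8.7]
grip_width: 0.0003
```

Call:
play_rows(
  deltas=[
    [[0.5,0,0,0,0,0,0],[0,0,0,0,0,0,0],[0,0,0,0,0,0,0]],
  ],
)

```text
time_s: 14.9
ee_pos: [0.4634, 0.1499, 0.091]
eef_rot: [2.438, 1.569, 0.519]
force: [-3.8, 0.7, 12.2]
grip_width: 0.0005
```

Call:
play_rows(
  deltas=[
    [[0.5,0,0,0,0,0,0],[0,0,0,0,0,0,0],[0,0,0,0,0,0,0]],
  ],
)

```text
time_s: 15.2
ee_pos: [0.4634, 0.15, 0.0907]
eef_rot: [2.543, 1.569, 0.623]
force: [-4.5, 1.5, 14.7]
grip_width: 0.0007
```

Call:
play_rows(
  deltas=[
    [[0.5,-0.4,-0.5,0,0,0,0],[0,0,0,0,0,0,0],[0,0,0,0,0,0,0]],
  ],
)

```text
time_s: 15.5
ee_pos: [0.4633, 0.1505, 0.0901]
eef_rot: [2.361, 1.569, 0.441]
force: [-4.1, 0.4, 14.2]
grip_width: 0.0006
```

Call:
play_rows(
  deltas=[
    [[0.5,-0.3,-0.4,0,0,0,0],[0,0,0,0,0,0,0],[0,0,0,0,0,0,0]],
  ],
)

```text
time_s: 15.8
ee_pos: [0.4632, 0.1508, 0.0897]
eef_rot: [2.238, 1.569, 0.318]
force: [-3.6, -0.5, 15.1]
grip_width: 0.0009
```

Call:
play_rows(
  deltas=[
    [[0.5,-0.3,-0.4,0,0,0,0],[0,0,0,0,0,0,0],[0,0,0,0,0,0,0]],
  ],
)

```text
time_s: 16.1
ee_pos: [0.463, 0.1512, 0.0892]
eef_rot: [2.137, 1.569, 0.218]
force: [-3.3, -1.0, 13.9]
grip_width: 0.0009
```

Call:
play_rows(
  deltas=[
    [[-5,0.5,0.6,0,0,0,0],[-15,0,0,0,0,0,60],[-5,0.5,0.7,0,0,0,60],[0,0,0,0,0,0,60],[0,0,0,0,0,0,60],[0,0,0,0,0,0,60]],
  ],
)

```text
time_s: 16.7
ee_pos: [0.4628, 0.1495, 0.1123]
eef_rot: [-1.02, 1.57, -2.94]
force: [-0.2, -0.3, 0.1]
grip_width: 0.0372
```

Run:
```python
from h import *
c=snap('wrist','wrist7.png')
togo([.4635,.1495,.069],[0,1,0])
a=c['img'][:,:,::-1][180:270,230:410]
cv2.imwrite('pics/c8.png',cv2.resize(a,None,fx=4,fy=4,interpolation=cv2.INTER_CUBIC))
```

```text
t 16.75 pos [0.4628 0.1494 0.1124] q [0.237 0.263 1.801 0.    1.079 0.586] F [-1.13 -0.57  0.23] M [-0.06   0.131 -0.001] w 0.0412
R [[-0.0009, 0.9397, -0.342], [-0.0002, -0.342, -0.9397], [-1.0, -0.0008, 0.0005]]
tool mm [43.4  0.7 -0.3]
turn [-1.9198e+00 -4.0000e-04  1.0000e-03]
```

View pics/c8.png

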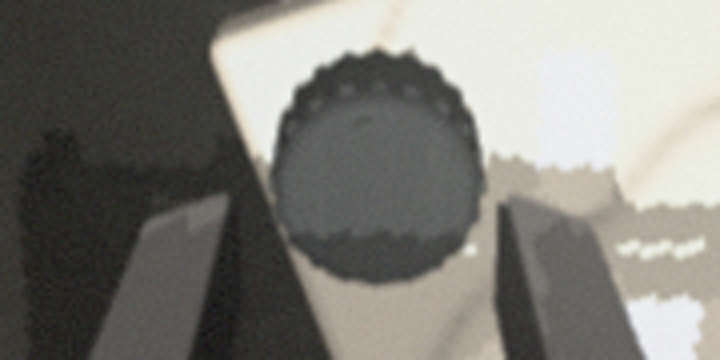

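Call:
play_rows(
  deltas=[
    [[12,2.2,0,0,0,0,60],[12,0,0,0,0,0,60],[12,0,0,0,0,0,60],[6,0,0,0,0,0,60],[1,0,0,0,0,0,40],[0,0,0,0,0,0,30],[0,0,0,0,0,0,25],[0,0,0,0,0,0,25],[0,0,0,0,0,0,25]],
  ],
  grip_force=12,
)

```text
time_s: 17.65
ee_pos: [0.465, 0.1491, 0.0703]
eef_rot: [-2.869, 1.57, 1.495]
force: [-2.7, 2.9, 2.3]
grip_width: 0.0335
```

Call:
play_rows(
  deltas=[
    [[0,0,0,-0.08,0,0,25],[0,0,0,-0.08,0,0,25],[0,0,0,-0.08,0,0,25],[0,0,0,0,0,0,25],[0,0,0,0,0,0,25]],
  ],
)

```text
time_s: 18.15
ee_pos: [0.4652, 0.149, 0.0702]
eef_rot: [2.657, 1.57, 0.975]
force: [-2.8, 4.1, 1.3]
grip_width: 0.0337
```

Run:
```python
from h import *
togo([.4635,.1495,.069],[0,1,0])
```

```text
t 18.15 pos [0.4652 0.149  0.0702] q [0.235 0.329 1.829 0.    0.984 0.346] F [-2.79  4.06  1.26] M [0.871 0.627 0.078] w 0.0337
R [[0.0003, 0.9938, -0.111], [0.0005, -0.111, -0.9938], [-1.0, 0.0003, -0.0005]]
tool mm [ 1.2 -1.7 -0.3]
turn [-1.682e+00 -2.000e-04 -6.000e-04]
```

Call:
play_rows(
  deltas=[
    [[0,0,0,0,0,0,60],[0,0,0,0,0,0,60],[0,0,0,0,0,0,60],[-15,0,0,0,0,0,60],[-20,0,0,0,0,0,60],[-8,0,0,0,0,0,60],[0,0,0,0,0,0,0]],
  ],
)

```text
time_s: 18.85
ee_pos: [0.4656, 0.1488, 0.1137]
eef_rot: [1.859, 1.569, 0.179]
force: [0.4, 1.5, -0.3]
grip_width: 0.0548
```

Run:
```python
from h import *
togo([.4655,.1490,.093],[0,1,0])
```

```text
t 18.85 pos [0.4656 0.1488 0.1137] q [ 0.234  0.265  1.795 -0.     1.08   0.344] F [ 0.45  1.53 -0.27] M [-0.017  0.069  0.027] w 0.0548
R [[0.0019, 0.994, -0.1091], [0.0003, -0.1091, -0.994], [-1.0, 0.0019, -0.0006]]
tool mm [20.7 -0.2 -0.2]
turn [-1.6801e+00  1.1000e-03 -1.9000e-03]
```

Call:
play_rows(
  deltas=[
    [[6,0,0,0,0,0,0],[8,0,0,0,0,0,0],[7,0,0,0,0,0,0],[0,0,0,0,0,0,0],[0,0,0,0,0,0,0]],
  ],
)

```text
time_s: 19.35
ee_pos: [0.4654, 0.1487, 0.0916]
eef_rot: [1.399, 1.57, -0.28]
force: [0.3, -0.5, 3.1]
grip_width: 0.0157
```

Call:
play_rows(
  deltas=[
    [[1,0,0,0,0,0,0],[0.5,0,0,0,0,0,0],[0,0,0,0,0,0,0],[0,0,0,0,0,0,0]],
  ],
)

```text
time_s: 19.75
ee_pos: [0.4658, 0.1489, 0.0909]
eef_rot: [1.854, 1.569, 0.174]
force: [0.8, -0.7, 9.8]
grip_width: 0.0005
```

Call:
play_rows(
  deltas=[
    [[0.5,0,0,0,0,0,0],[0,0,0,0,0,0,0],[0,0,0,0,0,0,0]],
  ],
)

```text
time_s: 20.05
ee_pos: [0.4657, 0.149, 0.0905]
eef_rot: [2.032, 1.569, 0.352]
force: [-0.8, 0.6, 12.6]
grip_width: 0.0006
```

Call:
play_rows(
  deltas=[
    [[0.5,-0.1,-0.2,0,0,0,0],[0,0,0,0,0,0,0],[0,0,0,0,0,0,0]],
  ],
)

```text
time_s: 20.35
ee_pos: [0.4657, 0.1493, 0.0901]
eef_rot: [2.049, 1.569, 0.369]
force: [-0.9, 1.3, 12.2]
grip_width: 0.0005
```

Call:
play_rows(
  deltas=[
    [[0.5,-0.2,-0.4,0,0,0,0],[0,0,0,0,0,0,0],[0,0,0,0,0,0,0]],
  ],
)

```text
time_s: 20.65
ee_pos: [0.4656, 0.1496, 0.0897]
eef_rot: [1.978, 1.569, 0.298]
force: [-1.4, 0.6, 14.1]
grip_width: 0.0004
```

Call:
play_rows(
  deltas=[
    [[0.5,-0.2,-0.4,0,0,0,0],[0,0,0,0,0,0,0],[0,0,0,0,0,0,0]],
  ],
)

```text
time_s: 20.95
ee_pos: [0.4655, 0.15, 0.0892]
eef_rot: [1.935, 1.569, 0.255]
force: [-1.1, -0.0, 13.2]
grip_width: 0.0006
```

Call:
play_rows(
  deltas=[
    [[0.5,-0.2,-0.4,0,0,0,0],[0,0,0,0,0,0,0],[0,0,0,0,0,0,0]],
  ],
)

```text
time_s: 21.25
ee_pos: [0.4653, 0.1504, 0.0888]
eef_rot: [1.864, 1.569, 0.184]
force: [-1.5, -1.4, 13.4]
grip_width: 0.0006
```

Call:
play_rows(
  deltas=[
    [[-0.5,0.2,0.4,0,0,0,0],[-0.5,0.2,0.4,0,0,0,0],[0,0,0,0,0,0,0]],
  ],
)

```text
time_s: 21.55
ee_pos: [0.4656, 0.1496, 0.0898]
eef_rot: [1.982, 1.569, 0.302]
force: [-2.0, 0.7, 12.7]
grip_width: 0.0005
```

Call:
play_rows(
  deltas=[
    [[-0.5,0.2,0.4,0,0,0,0],[0,0,0,0,0,0,0],[0,0,0,0,0,0,0]],
  ],
)

```text
time_s: 21.85
ee_pos: [0.4657, 0.1493, 0.0902]
eef_rot: [2.071, 1.569, 0.392]
force: [-0.2, 0.8, 12.9]
grip_width: 0.0004
```

Call:
play_rows(
  deltas=[
    [[-0.5,0.2,0.4,0,0,0,0],[0,0,0,0,0,0,0],[0,0,0,0,0,0,0]],
  ],
)

```text
time_s: 22.15
ee_pos: [0.4658, 0.1489, 0.0906]
eef_rot: [2.153, 1.569, 0.473]
force: [-1.0, 1.5, 12.3]
grip_width: 0.0005
```

Call:
play_rows(
  deltas=[
    [[-0.5,0,0,0,0,0,0],[0,0,0,0,0,0,0],[0,0,0,0,0,0,0]],
  ],
)

```text
time_s: 22.45
ee_pos: [0.4658, 0.1488, 0.091]
eef_rot: [2.004, 1.569, 0.325]
force: [0.4, 1.0, 9.7]
grip_width: 0.0006
```

Call:
play_rows(
  deltas=[
    [[-20,0,0,0,0,0,0],[-35,0,0,0,0,0,0],[0,4.3,41.5,0,0,0,0],[0,4.3,41.5,0,0,0,0],[0,4.3,41.5,0,0,0,0],[0,4.3,41.5,0,0,0,0],[0,4.3,41.5,0,0,0,0],[0,4.3,41.5,0,0,0,0],[0,0,0,-0.12,0,0,0],[0,0,0,-0.12,0,0,0]],
  ],
)

```text
time_s: 23.45
ee_pos: [0.4633, -0.1029, 0.1446]
eef_rot: [-2.037, 1.569, 2.809]
force: [-0.1, 0.1, -0.2]
grip_width: 0.0006
```

Call:
play_rows(
  deltas=[
    [[0,0,0,-0.12,0,0,0],[0,0,0,-0.12,0,0,0],[0,0,0,-0.12,0,0,0],[0,0,0,-0.12,0,0,0],[0,0,0,-0.12,0,0,0],[0,0,0,-0.12,0,0,0],[0,0,0,-0.12,0,0,0],[0,0,0,-0.12,0,0,0],[0,0,0,-0.12,0,0,0],[0,0,0,-0.12,0,0,0]],
  ],
)

```text
time_s: 24.45
ee_pos: [0.4635, -0.1017, 0.1447]
eef_rot: [3.055, 1.57, 2.82]
force: [-1.3, 1.0, 0.5]
grip_width: 0.0002
```

Call:
play_rows(
  deltas=[
    [[0,0,0,-0.12,0,0,0],[0,0,0,-0.12,0,0,0],[0,0,0,0,0,0,0],[0,0,0,0,0,0,0]],
  ],
)

```text
time_s: 24.85
ee_pos: [0.4636, -0.1017, 0.145]
eef_rot: [2.843, 1.57, 2.84]
force: [0.6, 0.0, -0.9]
grip_width: 0.0005
```

Run:
```python
from h import *
c=snap('wrist','wrist8.png')
togo([.4645,-.1010,.098],[0,1,0])
a=c['img'][:,:,::-1][150:250,250:390]
cv2.imwrite('pics/c9.png',cv2.resize(a,None,fx=5,fy=5,interpolation=cv2.INTER_CUBIC))
```

```text
t 24.9 pos [ 0.4636 -0.1017  0.1451] q [-0.293  0.196  1.8   -0.     1.147 -1.861] F [ 0.47  0.71 -0.02] M [ 0.043 -0.006 -0.011] w 0.0004
R [[-0.0006, 0.0031, 1.0], [0.0002, 1.0, -0.0031], [-1.0, 0.0002, -0.0006]]
tool mm [47.1  0.7  0.9]
turn [-0.0031 -0.0006 -0.0002]
```

View pics/wrist8.png

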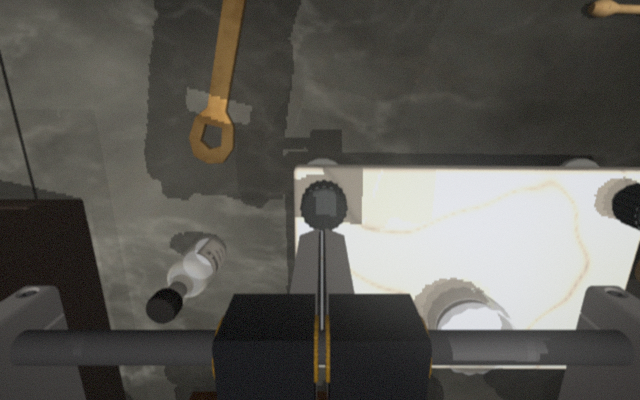

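View pics/c9.png

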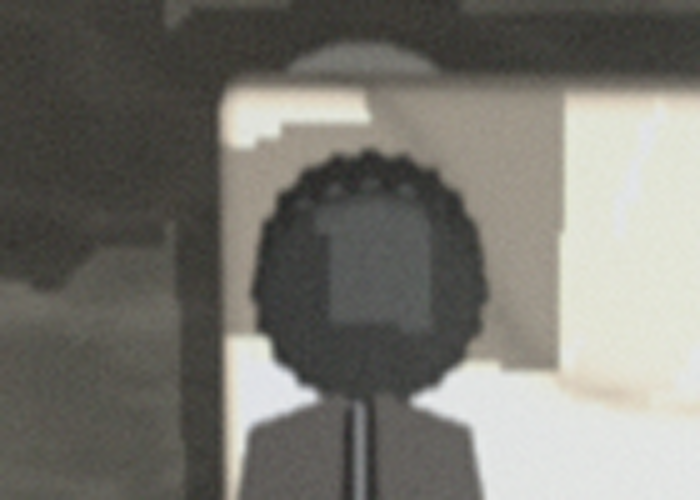

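Call:
play_rows(
  deltas=[
    [[15,1.6,1,0,0,0,0],[15,0,0,0,0,0,0],[15,0,0,0,0,0,0],[5,0,0,0,0,0,0],[2,0,0,0,0,0,0],[0,0,0,0,0,0,0],[0,0,0,0,0,0,0]],
  ],
)

```text
time_s: 25.6
ee_pos: [0.4651, -0.1003, 0.094]
eef_rot: [-0.308, 1.57, -0.309]
force: [-0.1, 0.8, 0.3]
grip_width: 0.001
```

Call:
play_rows(
  deltas=[
    [[1,0,0,0,0,0,0],[0,0,0,0,0,0,0],[0,0,0,0,0,0,0]],
  ],
)

```text
time_s: 25.9
ee_pos: [0.4648, -0.1002, 0.0926]
eef_rot: [-0.281, 1.571, -0.281]
force: [-0.2, -0.1, 0.2]
grip_width: 0.0004
```

Call:
play_rows(
  deltas=[
    [[0.5,-0.2,-0.1,0,0,0,0],[0,0,0,0,0,0,0],[0,0,0,0,0,0,0]],
  ],
)

```text
time_s: 26.2
ee_pos: [0.4646, -0.1004, 0.0919]
eef_rot: [2.898, 1.571, 2.898]
force: [0.3, -0.6, -0.2]
grip_width: 0.0003
```

Call:
play_rows(
  deltas=[
    [[0.5,-0.3,-0.1,0,0,0,0],[0,0,0,0,0,0,0],[0,0,0,0,0,0,0]],
  ],
)

```text
time_s: 26.5
ee_pos: [0.4646, -0.1007, 0.0915]
eef_rot: [0.084, 1.571, 0.084]
force: [0.2, 0.1, 1.2]
grip_width: 0.0002
```

Call:
play_rows(
  deltas=[
    [[0.5,-0.3,-0.1,0,0,0,0],[0,0,0,0,0,0,0],[0,0,0,0,0,0,0]],
  ],
)

```text
time_s: 26.8
ee_pos: [0.4646, -0.101, 0.0911]
eef_rot: [0.008, 1.57, 0.008]
force: [0.8, 1.8, 4.2]
grip_width: 0.0005
```

Call:
play_rows(
  deltas=[
    [[0.5,-0.3,-0.1,0,0,0,0],[0,0,0,0,0,0,0],[0,0,0,0,0,0,0]],
  ],
)

```text
time_s: 27.1
ee_pos: [0.4644, -0.1013, 0.0905]
eef_rot: [-0.499, 1.571, -0.499]
force: [-1.2, 1.4, 5.4]
grip_width: 0.0006
```

Contact at about 0.0916. Continue down.

Call:
play_rows(
  deltas=[
    [[0.5,-0.35,-0.1,0,0,0,0],[0,0,0,0,0,0,0],[0,0,0,0,0,0,0]],
  ],
)

```text
time_s: 27.4
ee_pos: [0.4644, -0.1017, 0.0901]
eef_rot: [-0.35, 1.571, -0.35]
force: [-0.0, 1.2, 5.6]
grip_width: 0.0004
```

Call:
play_rows(
  deltas=[
    [[0.5,-0.35,-0.1,0,0,0,0],[0,0,0,0,0,0,0],[0,0,0,0,0,0,0]],
  ],
)

```text
time_s: 27.7
ee_pos: [0.4642, -0.102, 0.0896]
eef_rot: [-0.586, 1.571, -0.586]
force: [-0.2, 1.1, 5.5]
grip_width: 0.0003
```

Call:
play_rows(
  deltas=[
    [[0.5,-0.35,-0.1,0,0,0,0],[0,0,0,0,0,0,0],[0,0,0,0,0,0,0]],
  ],
)

```text
time_s: 28.0
ee_pos: [0.4641, -0.1024, 0.0891]
eef_rot: [-0.744, 1.571, -0.744]
force: [-0.7, 0.9, 5.3]
grip_width: 0.0004
```

Call:
play_rows(
  deltas=[
    [[0.5,-0.35,-0.1,0,0,0,0],[0,0,0,0,0,0,0],[0,0,0,0,0,0,0]],
  ],
)

```text
time_s: 28.3
ee_pos: [0.464, -0.1027, 0.0886]
eef_rot: [-0.854, 1.571, -0.854]
force: [-0.6, 1.9, 5.8]
grip_width: 0.0006
```

Call:
play_rows(
  deltas=[
    [[0.5,-0.35,-0.1,0,0,0,0],[0,0,0,0,0,0,0],[0,0,0,0,0,0,0]],
  ],
)

```text
time_s: 28.6
ee_pos: [0.4639, -0.1031, 0.088]
eef_rot: [-0.922, 1.571, -0.922]
force: [-1.0, 0.0, 6.4]
grip_width: 0.0008
```

Call:
play_rows(
  deltas=[
    [[0.5,-0.35,-0.1,0,0,0,0],[0,0,0,0,0,0,0],[0,0,0,0,0,0,0]],
  ],
)

```text
time_s: 28.9
ee_pos: [0.4638, -0.1034, 0.0875]
eef_rot: [-1.75, 1.571, -1.75]
force: [-1.0, 0.0, 7.0]
grip_width: 0.0003
```

Call:
play_rows(
  deltas=[
    [[0.5,-0.4,-0.1,0,0,0,0],[0,0,0,0,0,0,0],[0,0,0,0,0,0,0]],
  ],
)

```text
time_s: 29.2
ee_pos: [0.4636, -0.1038, 0.087]
eef_rot: [-2.057, 1.571, -2.057]
force: [-0.3, 0.1, 5.6]
grip_width: 0.0008
```

Call:
play_rows(
  deltas=[
    [[0.5,-0.4,-0.1,0,0,0,0],[0,0,0,0,0,0,0],[0,0,0,0,0,0,0]],
  ],
)

```text
time_s: 29.5
ee_pos: [0.4635, -0.1042, 0.0866]
eef_rot: [2.731, 1.571, 2.731]
force: [-1.0, 1.3, 6.4]
grip_width: 0.0002
```

Call:
play_rows(
  deltas=[
    [[0.5,-0.4,-0.1,0,0,0,0],[0,0,0,0,0,0,0],[0,0,0,0,0,0,0]],
  ],
)

```text
time_s: 29.8
ee_pos: [0.4634, -0.1045, 0.0861]
eef_rot: [2.069, 1.571, 2.069]
force: [-1.5, 2.1, 6.8]
grip_width: 0.0007
```

Call:
play_rows(
  deltas=[
    [[0.5,-0.4,-0.1,0,0,0,0],[0,0,0,0,0,0,0],[0,0,0,0,0,0,0]],
  ],
)

```text
time_s: 30.1
ee_pos: [0.4634, -0.1049, 0.0856]
eef_rot: [1.65, 1.571, 1.65]
force: [-1.6, 1.5, 7.1]
grip_width: 0.0002
```

Call:
play_rows(
  deltas=[
    [[0.5,-0.3,-0.1,0,0,0,0],[0,0,0,0,0,0,0],[0,0,0,0,0,0,0]],
  ],
)

```text
time_s: 30.4
ee_pos: [0.4633, -0.1052, 0.0852]
eef_rot: [1.17, 1.571, 1.17]
force: [-0.8, 2.8, 7.8]
grip_width: 0.0002
```

Call:
play_rows(
  deltas=[
    [[0.5,-0.3,-0.2,0,0,0,0],[0,0,0,0,0,0,0],[0,0,0,0,0,0,0]],
  ],
)

```text
time_s: 30.7
ee_pos: [0.4632, -0.1055, 0.0847]
eef_rot: [0.552, 1.57, 0.552]
force: [-1.2, 2.7, 8.8]
grip_width: 0.0003
```

Call:
play_rows(
  deltas=[
    [[0.5,-0.3,-0.2,0,0,0,0],[0,0,0,0,0,0,0],[0,0,0,0,0,0,0]],
  ],
)

```text
time_s: 31.0
ee_pos: [0.4631, -0.1058, 0.0843]
eef_rot: [0.246, 1.57, 0.246]
force: [-1.1, 3.1, 9.0]
grip_width: 0.0003
```

Call:
play_rows(
  deltas=[
    [[0.5,-0.3,-0.2,0,0,0,0],[0,0,0,0,0,0,0],[0,0,0,0,0,0,0]],
  ],
)

```text
time_s: 31.3
ee_pos: [0.4629, -0.106, 0.0839]
eef_rot: [0.215, 1.57, 0.215]
force: [0.4, 4.0, 9.0]
grip_width: 0.0007
```

Call:
play_rows(
  deltas=[
    [[-1,0.7,0.3,0,0,0,0],[-1,0.8,0.3,0,0,0,0],[-1,0.8,0.3,0,0,0,0],[-1,0.8,0.2,0,0,0,0],[-1,0.7,0.2,0,0,0,0],[0,0,0,0,0,0,0],[0,0,0,0,0,0,0]],
  ],
)

```text
time_s: 32.0
ee_pos: [0.4641, -0.1026, 0.0887]
eef_rot: [-0.76, 1.57, -0.76]
force: [-0.3, 0.4, 6.6]
grip_width: 0.0004
```

Call:
play_rows(
  deltas=[
    [[-0.5,0.3,0.1,0,0,0,0],[0,0,0,0,0,0,0],[0,0,0,0,0,0,0]],
  ],
)

```text
time_s: 32.3
ee_pos: [0.4642, -0.1023, 0.0892]
eef_rot: [-0.678, 1.57, -0.678]
force: [-1.6, 1.0, 6.5]
grip_width: 0.0002
```

Call:
play_rows(
  deltas=[
    [[-0.5,0.3,0.1,0,0,0,0],[0,0,0,0,0,0,0],[0,0,0,0,0,0,0]],
  ],
)

```text
time_s: 32.6
ee_pos: [0.4643, -0.1019, 0.0897]
eef_rot: [-0.608, 1.57, -0.608]
force: [-0.6, 0.5, 6.6]
grip_width: 0.0007
```

Call:
play_rows(
  deltas=[
    [[-0.5,0.3,0.1,0,0,0,0],[0,0,0,0,0,0,0],[0,0,0,0,0,0,0]],
  ],
)

```text
time_s: 32.9
ee_pos: [0.4644, -0.1016, 0.0901]
eef_rot: [-0.51, 1.57, -0.509]
force: [-0.2, 0.7, 6.0]
grip_width: 0.0007
```

Call:
play_rows(
  deltas=[
    [[-0.5,0.3,0.1,0,0,0,0],[0,0,0,0,0,0,0],[0,0,0,0,0,0,0]],
  ],
)

```text
time_s: 33.2
ee_pos: [0.4645, -0.1013, 0.0906]
eef_rot: [-0.608, 1.57, -0.607]
force: [-0.2, 1.0, 5.8]
grip_width: 0.0005
```

Call:
play_rows(
  deltas=[
    [[-10,0,0,0,0,0,60],[-12,1.0,0,0,0,0,60],[0,0,0,0,0,0,60],[0,0,0,0,0,0,60],[0,0,0,0,0,0,60]],
  ],
)

```text
time_s: 33.7
ee_pos: [0.4642, -0.1002, 0.1122]
eef_rot: [2.986, 1.57, 2.987]
force: [0.6, -0.8, -0.2]
grip_width: 0.0371
```

Run:
```python
from h import *
c=snap('wrist','wrist9.png')
togo([.4650,-.1000,.070],[0,1,0])
a=c['img'][:,:,::-1][180:270,230:410]
cv2.imwrite('pics/c10.png',cv2.resize(a,None,fx=4,fy=4,interpolation=cv2.INTER_CUBIC))
```

```text
t 33.75 pos [ 0.4642 -0.1001  0.1121] q [-0.29   0.239  1.832 -0.     1.071 -1.861] F [-0.14  0.2  -0.94] M [ 0.027 -0.005 -0.008] w 0.0411
R [[-0.0006, -0.0002, 1.0], [0.0001, 1.0, 0.0002], [-1.0, 0.0001, -0.0006]]
tool mm [42.1  0.1  0.9]
turn [ 0.0002 -0.0006 -0.0001]
```

View pics/c10.png

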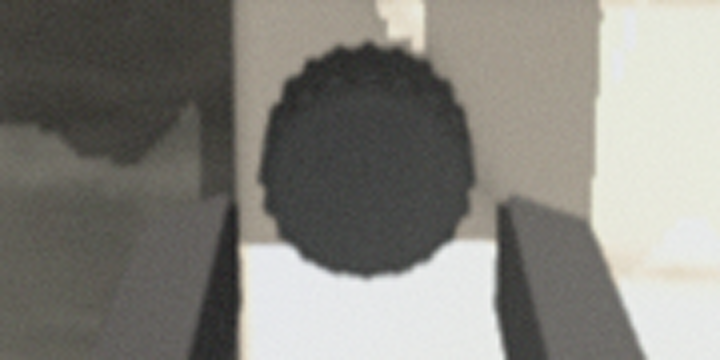

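Call:
play_rows(
  deltas=[
    [[12,0,0.7,0,0,0,60],[12,0,0,0,0,0,60],[12,0,0,0,0,0,60],[5,0,0,0,0,0,50],[1,0,0,0,0,0,30],[0,0,0,0,0,0,25],[0,0,0,0,0,0,25],[0,0,0,0,0,0,25]],
  ],
  grip_force=12,
)

```text
time_s: 34.55
ee_pos: [0.4653, -0.1002, 0.0708]
eef_rot: [-0.289, 1.57, -0.289]
force: [0.2, 0.9, -0.7]
grip_width: 0.0336
```

Call:
play_rows(
  deltas=[
    [[0,0,0,0.12,0,0,25],[0,0,0,0.12,0,0,25],[0,0,0,0.12,0,0,25],[0,0,0,0.12,0,0,25],[0,0,0,0.12,0,0,25],[0,0,0,0.12,0,0,25],[0,0,0,0.12,0,0,25],[0,0,0,0.12,0,0,25],[0,0,0,0.12,0,0,25]],
  ],
)

```text
time_s: 35.45
ee_pos: [0.4639, -0.102, 0.0708]
eef_rot: [-1.151, 1.567, -2.235]
force: [-13.4, -16.0, 5.9]
grip_width: 0.0338
```

Run:
```python
from h import *
togo([.4650,-.1000,.070],[0,1,0])
```

```text
t 35.45 pos [ 0.4639 -0.102   0.0708] q [-0.291  0.303  1.863 -0.005  0.977 -0.775] F [-13.43 -15.96   5.9 ] M [-3.093  2.732  0.08 ] w 0.0338
R [[-0.0025, 0.884, 0.4675], [-0.0032, 0.4675, -0.884], [-1.0, -0.0037, 0.0016]]
tool mm [ 0.8  1.9 -1.3]
turn [-1.0844e+00 -5.0000e-04  4.2000e-03]
```

Call:
play_rows(
  deltas=[
    [[0,0,0,0.12,0,0,25],[0,0,0,0.12,0,0,25],[0,0,0,0.12,0,0,25],[0,0,0,0.12,0,0,25],[0,0,0,0.12,0,0,25],[0,0,0,0.12,0,0,25],[0,0,0,0.12,0,0,25],[0,0,0,0.12,0,0,25],[0,0,0,0,0,0,25]],
  ],
)

```text
time_s: 36.35
ee_pos: [0.463, -0.1005, 0.0704]
eef_rot: [-1.054, 1.566, -3.098]
force: [-16.2, -3.5, 8.7]
grip_width: 0.0334
```

Run:
```python
from h import *
togo([.4650,-.1000,.070],[0,1,0])
```

```text
t 36.35 pos [ 0.463  -0.1005  0.0704] q [-0.29   0.302  1.864 -0.002  0.979  0.184] F [-16.18  -3.49   8.71] M [-0.695  3.179  0.018] w 0.0334
R [[-0.0049, 0.8901, -0.4558], [-0.0002, -0.4558, -0.8901], [-1.0, -0.0043, 0.0024]]
tool mm [ 0.4  1.5 -1.4]
turn [-2.044  -0.0028  0.0051]
```

Call:
play_rows(
  deltas=[
    [[0,0,0,0,0,0,60],[0,0,0,0,0,0,60],[0,0,0,0,0,0,60],[-15,0,0,0,0,0,60],[-20,0,0,0,0,0,60],[-8,0,0,0,0,0,0],[0,0,0,0,0,0,0]],
  ],
)

```text
time_s: 37.05
ee_pos: [0.4657, -0.1003, 0.1143]
eef_rot: [1.758, 1.569, -0.282]
force: [0.3, 0.1, -0.4]
grip_width: 0.0475
```

Run:
```python
from h import *
togo([.4650,-.1000,.093],[0,1,0])
c=snap('wrist','wrist10.png')
```

```text
t 37.05 pos [ 0.4657 -0.1003  0.1143] q [-0.289  0.238  1.828  0.     1.074  0.18 ] F [ 0.26  0.06 -0.37] M [-0.076  0.109  0.016] w 0.0475
R [[0.0022, 0.8921, -0.4519], [-0.0006, -0.4519, -0.8921], [-1.0, 0.0022, -0.0004]]
tool mm [21.3 -0.8  0. ]
turn [-2.0397e+00  2.0000e-03 -1.8000e-03]
```

View pics/wrist10.png

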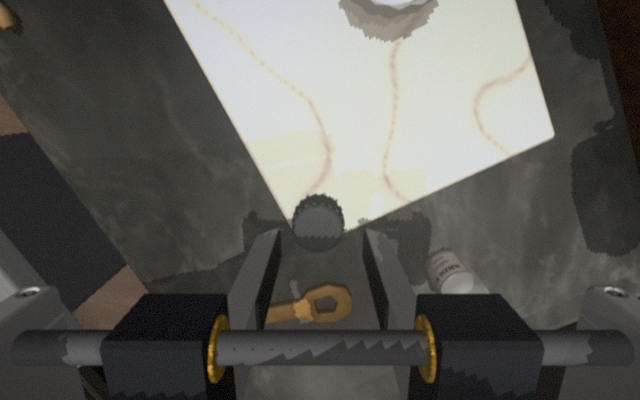

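Call:
play_rows(
  deltas=[
    [[6,0,0,0,0,0,0],[8,0,0,0,0,0,0],[6,0,0,0,0,0,0],[0,0,0,0,0,0,0],[0,0,0,0,0,0,0]],
  ],
)

```text
time_s: 37.6
ee_pos: [0.4649, -0.1001, 0.0931]
eef_rot: [-1.396, 1.57, 2.847]
force: [0.5, -0.3, 1.2]
grip_width: 0.0034
```

Call:
play_rows(
  deltas=[
    [[1,0,0,0,0,0,0],[0.5,0,0,0,0,0,0],[0.5,0,0,0,0,0,0],[0,0,0,0,0,0,0]],
  ],
)

```text
time_s: 38.0
ee_pos: [0.4651, -0.1002, 0.0916]
eef_rot: [1.472, 1.571, -0.568]
force: [-0.6, -0.2, 2.5]
grip_width: 0.0005
```

Call:
play_rows(
  deltas=[
    [[0.5,0,0.2,0,0,0,0],[0,0,0,0,0,0,0],[0,0,0,0,0,0,0]],
  ],
)

```text
time_s: 38.3
ee_pos: [0.4651, -0.1004, 0.0913]
eef_rot: [1.723, 1.57, -0.316]
force: [-2.1, 0.1, 5.8]
grip_width: 0.0003
```

Call:
play_rows(
  deltas=[
    [[0.5,0.1,0.4,0,0,0,0],[0,0,0,0,0,0,0],[0,0,0,0,0,0,0]],
  ],
)

```text
time_s: 38.6
ee_pos: [0.4651, -0.1007, 0.091]
eef_rot: [2.27, 1.57, 0.23]
force: [-2.9, 1.4, 7.8]
grip_width: 0.0009
```

Call:
play_rows(
  deltas=[
    [[0.5,0,0.4,0,0,0,0],[0,0,0,0,0,0,0],[0,0,0,0,0,0,0]],
  ],
)

```text
time_s: 38.9
ee_pos: [0.465, -0.101, 0.0905]
eef_rot: [2.247, 1.57, 0.207]
force: [-2.3, 3.4, 10.2]
grip_width: 0.0003
```

Call:
play_rows(
  deltas=[
    [[0.5,0,0.4,0,0,0,0],[0,0,0,0,0,0,0],[0,0,0,0,0,0,0]],
  ],
)

```text
time_s: 39.2
ee_pos: [0.4649, -0.1013, 0.0902]
eef_rot: [2.239, 1.57, 0.199]
force: [-1.9, 3.6, 9.8]
grip_width: 0.0005
```

Call:
play_rows(
  deltas=[
    [[0.5,0.1,0.5,0,0,0,0],[0.5,0.1,0.5,0,0,0,0],[0,0,0,0,0,0,0],[0,0,0,0,0,0,0]],
  ],
)

```text
time_s: 39.6
ee_pos: [0.4647, -0.1021, 0.0892]
eef_rot: [2.497, 1.569, 0.458]
force: [-1.9, 5.6, 11.0]
grip_width: 0.001
```

Call:
play_rows(
  deltas=[
    [[0.5,0.1,0.4,0,0,0,0],[0.3,0,0.3,0,0,0,0],[0,0,0,0,0,0,0],[0,0,0,0,0,0,0]],
  ],
)

```text
time_s: 40.0
ee_pos: [0.4645, -0.1027, 0.0885]
eef_rot: [2.508, 1.569, 0.468]
force: [-2.6, 5.8, 11.3]
grip_width: 0.0004
```

Call:
play_rows(
  deltas=[
    [[0,0,0,0,0,0,0]],
  ],
)

```text
time_s: 40.1
ee_pos: [0.4645, -0.1027, 0.0885]
eef_rot: [2.537, 1.569, 0.497]
force: [-2.3, 5.2, 11.7]
grip_width: 0.0006
```

Call:
play_rows(
  deltas=[
    [[-20,0,0,0,0,0,0],[-15,0,0,0,0,0,0],[0,-18.8,-37.5,0,0,0,0],[0,-18.8,-37.5,0,0,0,0],[0,-18.8,-37.5,0,0,0,0],[0,-18.8,-37.5,0,0,0,0],[0,-18.8,-37.5,0,0,0,0],[0,-18.8,-37.5,0,0,0,0],[15,0,0,0,0,0,0],[12,0,0,0,0,0,0]],
  ],
)

```text
time_s: 41.1
ee_pos: [0.4648, 0.1494, 0.0949]
eef_rot: [-0.927, 1.571, -2.965]
force: [0.2, -0.4, -0.2]
grip_width: 0.0004
```

Call:
play_rows(
  deltas=[
    [[0,0,0,0,0,0,0],[0,0,0,0,0,0,0]],
  ],
)

```text
time_s: 41.3
ee_pos: [0.4652, 0.1478, 0.0956]
eef_rot: [-0.772, 1.57, -2.813]
force: [0.4, 0.6, 0.3]
grip_width: 0.0003
```

Run:
```python
from h import *
togo([.4655,.1490,.093],[0,1,0])
c=snap('wrist','wrist11.png');snap('scene','scene11.png')
```

```text
t 41.3 pos [0.4652 0.1478 0.0956] q [ 0.233  0.29   1.81  -0.     1.042  0.703] F [0.41 0.59 0.31] M [-0.048  0.055  0.01 ] w 0.0003
R [[-0.0006, 0.8915, -0.453], [-0.0002, -0.453, -0.8915], [-1.0, -0.0004, 0.0004]]
tool mm [ 2.6 -0.2 -1.2]
turn [-2.041e+00 -2.000e-04  7.000e-04]
```

View pics/wrist11.png

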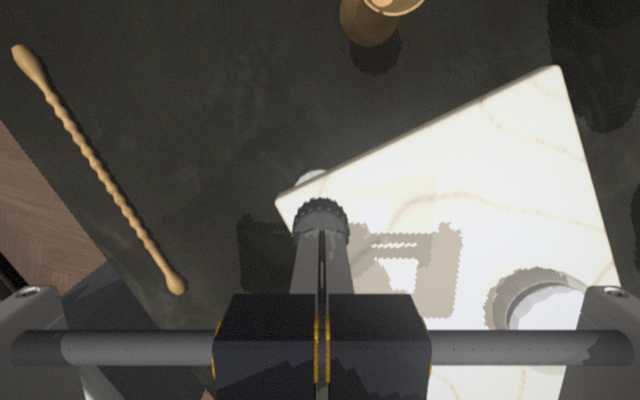

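View pics/scene11.png

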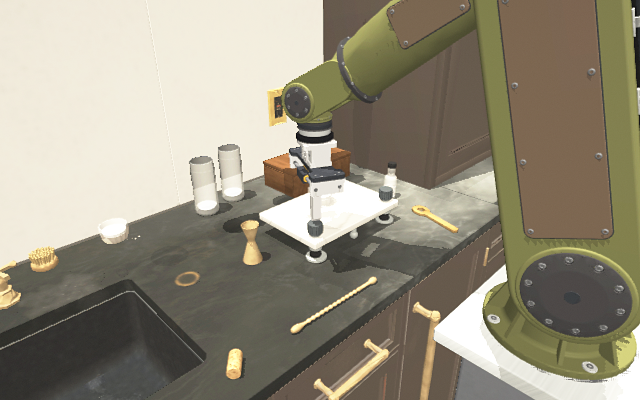

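Call:
play_rows(
  deltas=[
    [[2,0,-1,0,0,0,0],[1.5,0,0,0,0,0,0],[0,0,0,0,0,0,0],[0,0,0,0,0,0,0]],
  ],
)

```text
time_s: 41.8
ee_pos: [0.4656, 0.1494, 0.0922]
eef_rot: [-2.257, 1.571, 1.986]
force: [0.2, -0.1, -0.7]
grip_width: 0.0004
```

Call:
play_rows(
  deltas=[
    [[0.5,0,0,0,0,0,0],[0,0,0,0,0,0,0],[0,0,0,0,0,0,0]],
  ],
)

```text
time_s: 42.1
ee_pos: [0.4656, 0.1495, 0.0917]
eef_rot: [2.237, 1.571, 0.197]
force: [0.2, -0.4, 0.9]
grip_width: 0.001
```

Call:
play_rows(
  deltas=[
    [[0.5,-0.1,-0.1,0,0,0,0],[0,0,0,0,0,0,0],[0,0,0,0,0,0,0]],
  ],
)

```text
time_s: 42.4
ee_pos: [0.4656, 0.1496, 0.0914]
eef_rot: [2.312, 1.57, 0.272]
force: [-0.3, 0.5, 5.3]
grip_width: 0.0001
```

Call:
play_rows(
  deltas=[
    [[0.5,-0.2,-0.2,0,0,0,0],[0,0,0,0,0,0,0],[0,0,0,0,0,0,0]],
  ],
)

```text
time_s: 42.7
ee_pos: [0.4656, 0.1499, 0.0911]
eef_rot: [2.104, 1.57, 0.064]
force: [-1.3, -0.1, 7.5]
grip_width: 0.0006
```

Call:
play_rows(
  deltas=[
    [[0.5,-0.3,-0.3,0,0,0,0],[0,0,0,0,0,0,0],[0,0,0,0,0,0,0]],
  ],
)

```text
time_s: 43.0
ee_pos: [0.4656, 0.1502, 0.0907]
eef_rot: [1.9, 1.57, -0.14]
force: [-1.8, -1.0, 8.6]
grip_width: 0.0005
```

Call:
play_rows(
  deltas=[
    [[0.5,-0.3,-0.3,0,0,0,0],[0,0,0,0,0,0,0],[0,0,0,0,0,0,0]],
  ],
)

```text
time_s: 43.3
ee_pos: [0.4655, 0.1505, 0.0902]
eef_rot: [1.772, 1.57, -0.267]
force: [-1.9, -2.1, 9.6]
grip_width: 0.0002
```

Call:
play_rows(
  deltas=[
    [[0.5,-0.2,-0.2,0,0,0,0],[0.3,-0.1,-0.1,0,0,0,0],[0,0,0,0,0,0,0],[0,0,0,0,0,0,0]],
  ],
)

```text
time_s: 43.7
ee_pos: [0.4654, 0.1509, 0.0896]
eef_rot: [1.89, 1.57, -0.15]
force: [-3.6, -2.0, 10.9]
grip_width: 0.0004
```

Call:
play_rows(
  deltas=[
    [[0.5,-0.2,-0.2,0,0,0,0],[0.3,-0.1,-0.1,0,0,0,0],[0,0,0,0,0,0,0],[0,0,0,0,0,0,0]],
  ],
)

```text
time_s: 44.1
ee_pos: [0.4653, 0.1514, 0.0889]
eef_rot: [1.966, 1.57, -0.073]
force: [-3.8, -1.6, 13.1]
grip_width: 0.0003
```

Call:
play_rows(
  deltas=[
    [[0.5,-0.2,-0.2,0,0,0,0],[0.3,-0.1,-0.1,0,0,0,0],[0,0,0,0,0,0,0],[0,0,0,0,0,0,0]],
  ],
)

```text
time_s: 44.5
ee_pos: [0.4652, 0.1519, 0.0882]
eef_rot: [2.071, 1.57, 0.032]
force: [-2.8, -1.5, 14.4]
grip_width: 0.0004
```

```bash
cat > fit.py <<'E'
import numpy as np
from scipy.optimize import least_squares, brentq
# side,wL,wR,z(mm),Fx,Fy,Fz
D=[]
def add(s,wl,wr,rows):
    for r in rows: D.append((s,wl,wr)+r)
add('L',0,0,[(91.6,-1.6,.7,1.3),(91.0,-3.3,1.1,8.1),(90.2,-4.5,4.5,11.6),(89.4,-7.4,7.7,14.5),(88.5,-6.7,9.4,13.9),(88.0,-1.4,-1.7,4.9),(87.0,-.5,-1.5,6.9),(86.1,-.6,-2.6,9.5),(85.2,-2,-2.2,9.8),(85.2,-2.1,-3.1,10.1),(86.2,-1.4,-3.2,9),(87.1,-.2,-1.9,7.4),(88,-.9,-1.1,5.7),(89,0,-1.5,5.9),(90,.1,-2.3,5.4),(91,.3,-1,5.4)])
add('L',5.76,0,[(91.5,-.7,.3,5.7),(91.2,-1.5,-.3,8.7),(91,-3.8,.7,12.2),(90.7,-4.5,1.5,14.7),(90.1,-4.1,.4,14.2),(89.7,-3.6,-.5,15.1),(89.2,-3.3,-1,13.9)])
add('L',5.04,0,[(91.6,.3,-.5,3.1),(90.9,.8,-.7,9.8),(90.5,-.8,.6,12.6),(90.1,-.9,1.3,12.2),(89.7,-1.4,.6,14.1),(89.2,-1.1,0,13.2),(88.8,-1.5,-1.4,13.4),(89.8,-2,.7,12.7),(90.2,-.2,.8,12.9),(90.6,-1,1.5,12.3),(91,.4,1,9.7)])
add('R',5.04,0,[(91.5,.2,.1,1.2),(91.1,.8,1.8,4.2),(90.5,-1.2,1.4,5.4),(90.1,0,1.2,5.6),(89.6,-.2,1.1,5.5),(89.1,-.7,.9,5.3),(88.6,-.6,1.9,5.8),(88,-1,0,6.4),(87.5,-1,0,7),(87,-.3,.1,5.6),(86.6,-1,1.3,6.4),(86.1,-1.5,2.1,6.8),(85.6,-1.6,1.5,7.1),(85.2,-.8,2.8,7.8),(84.7,-1.2,2.7,8.8),(84.3,-1.1,3.1,9),(83.9,.4,4,9),(88.7,-.3,.4,6.6),(89.2,-1.6,1,6.5),(89.7,-.6,.5,6.6),(90.1,-.2,.7,6),(90.6,-.2,1,5.8)])
add('R',5.04,6.12,[(91.6,-.6,-.2,2.5),(91.3,-2.1,.1,5.8),(91,-2.9,1.4,7.8),(90.5,-2.3,3.4,10.2),(90.2,-1.9,3.6,9.8),(89.2,-1.9,5.6,11),(88.5,-2.6,5.8,11.3),(88.5,-2.3,5.2,11.7)])
add('L',5.04,6.12,[(91.7,.2,-.4,.9),(91.4,-.3,.5,5.3),(91.1,-1.3,-.1,7.5),(90.7,-1.8,-1,8.6),(90.2,-1.9,-2.1,9.6),(89.6,-3.6,-2,10.9),(88.9,-3.8,-1.6,13.1),(88.2,-2.8,-1.5,14.4)])
def pred(p,r):
    B,k,zL,zR,c,gL,gR,m=p; s,wl,wr,z,fx,fy,fz=r
    o,wo,go,z0=(wl,wr,gR,zL) if s=='L' else (wr,wl,gL,zR); go_=gL if s=='L' else gR
    perp=.325*fx-.946*fy if s=='L' else .325*fx+.946*fy
    def Ft(d): return m*(B+1.5*max(0,o-go_+d)-1.03*1.5*max(0,wo-go-1.03*d))-c*perp
    g=lambda d: Ft(d)-k*(z0-z-d)
    if g(0)>=0: return max(0,k*(z0-z))
    return Ft(brentq(g,0,15))
E
cat > runfit.py <<'E'
from fit import *
p0=[6.5,10,91.8,91.7,.79,3,4,1.]
def run(fixc,fm,mask=None,lab=''):
    idx=[i for i in range(len(D)) if mask is None or mask(i)]
    def res(q):
        p=list(q)
        if fixc: p[4]=.79
        if fm: p[7]=1.
        return [pred(p,D[i])-D[i][6] for i in idx]+[(p[0]-6.5)/.3,(p[7]-1)/.05,(p[4]-.79)/.1]
    s=least_squares(res,p0,loss='soft_l1',diff_step=1e-3)
    print(lab,s.x.round(2),'cost',round(s.cost,1),'NL',round(1.5*(5.04-s.x[5]),2),'NR',round(1.5*(6.12-s.x[6]),2)); return s.x
x=run(0,0,lab='all')
for r in D: print(r, round(pred(x,r)-r[6],1))
run(0,1,lab='m=1'); run(1,1,lab='c,m fixed')
run(0,1,lambda i:D[i][0]=='L',lab='L'); run(0,1,lambda i:D[i][0]=='R',lab='R')
run(0,1,lambda i:D[i][2]>0,lab='last two'); run(0,1,lambda i:D[i][1]==0,lab='L0')
E
python3 runfit.py
```

```text
all [ 6.41 16.06 91.76 91.69  0.72  3.33  4.28  1.11] cost 19.7 NL 2.57 NR 2.75
('L', 0, 0, 91.6, -1.6, 0.7, 1.3) 1.3
('L', 0, 0, 91.0, -3.3, 1.1, 8.1) 0.5
('L', 0, 0, 90.2, -4.5, 4.5, 11.6) -0.4
('L', 0, 0, 89.4, -7.4, 7.7, 14.5) -0.4
('L', 0, 0, 88.5, -6.7, 9.4, 13.9) 1.2
('L', 0, 0, 88.0, -1.4, -1.7, 4.9) 1.4
('L', 0, 0, 87.0, -0.5, -1.5, 6.9) 0.9
('L', 0, 0, 86.1, -0.6, -2.6, 9.5) -1.0
('L', 0, 0, 85.2, -2, -2.2, 9.8) 0.6
('L', 0, 0, 85.2, -2.1, -3.1, 10.1) -0.3
('L', 0, 0, 86.2, -1.4, -3.2, 9) -0.9
('L', 0, 0, 87.1, -0.2, -1.9, 7.4) -0.1
('L', 0, 0, 88, -0.9, -1.1, 5.7) 0.9
('L', 0, 0, 89, 0, -1.5, 5.9) 0.2
('L', 0, 0, 90, 0.1, -2.3, 5.4) 0.1
('L', 0, 0, 91, 0.3, -1, 5.4) 0.9
('L', 5.76, 0, 91.5, -0.7, 0.3, 5.7) -1.5
('L', 5.76, 0, 91.2, -1.5, -0.3, 8.7) 0.3
('L', 5.76, 0, 91, -3.8, 0.7, 12.2) 0.0
('L', 5.76, 0, 90.7, -4.5, 1.5, 14.7) -1.1
('L', 5.76, 0, 90.1, -4.1, 0.4, 14.2) -0.5
('L', 5.76, 0, 89.7, -3.6, -0.5, 15.1) -1.4
('L', 5.76, 0, 89.2, -3.3, -1, 13.9) 0.1
('L', 5.04, 0, 91.6, 0.3, -0.5, 3.1) -0.5
('L', 5.04, 0, 90.9, 0.8, -0.7, 9.8) -0.1
('L', 5.04, 0, 90.5, -0.8, 0.6,
[... 1738 characters left out ...]
-1, 8.6) -0.2
('L', 5.04, 6.12, 90.2, -1.9, -2.1, 9.6) -0.4
('L', 5.04, 6.12, 89.6, -3.6, -2, 10.9) 0.4
('L', 5.04, 6.12, 88.9, -3.8, -1.6, 13.1) 0.0
('L', 5.04, 6.12, 88.2, -2.8, -1.5, 14.4) -0.4
m=1 [ 6.75 32.04 91.68 91.68  0.71  3.15  4.15  1.  ] cost 22.8 NL 2.83 NR 2.96
c,m fixed [  6.95  16.6   91.75  91.77 131.95   2.97   4.1    1.  ] cost 24.0 NL 3.11 NR 3.02
L [  6.55  16.12  91.76 -30.73   0.78   2.5    4.     1.  ] cost 9.6 NL 3.82 NR 3.18
R [ 6.49 35.78 90.41 91.5   0.58  3.71  4.02  1.  ] cost 8.8 NL 2.0 NR 3.15
last two [ 7.27 15.83 91.76 91.73  0.71  2.92  3.65  1.  ] cost 5.2 NL 3.18 NR 3.7
L0 [  6.57 247.25  91.61  91.72   0.75   3.25   4.     1.  ] cost 3.8 NL 2.68 NR 3.18
```

Call:
play_rows(
  deltas=[
    [[-8,0.6,0.6,0,0,0,60],[-16,0.6,0.6,0,0,0,60],[0,0,0,0,0,0,60],[0,0,0,0,0,0,60],[0,0,0,0,0,0,60]],
  ],
)

```text
time_s: 45.0
ee_pos: [0.4649, 0.1502, 0.1105]
eef_rot: [-0.85, 1.57, -2.889]
force: [-0.4, -0.1, -0.5]
grip_width: 0.0369
```

Run:
```python
from h import *
c=snap('wrist','wrist12.png')
togo([.4655,.1490,.070],[0,1,0])
a=c['img'][:,:,::-1][180:270,230:410]
cv2.imwrite('pics/c12.png',cv2.resize(a,None,fx=4,fy=4,interpolation=cv2.INTER_CUBIC))
```

```text
t 45.05 pos [0.4649 0.1502 0.1105] q [ 0.237  0.271  1.796 -0.     1.076  0.707] F [-0.36 -0.46  0.43] M [-0.036  0.075 -0.027] w 0.0412
R [[-0.0011, 0.892, -0.452], [-0.0003, -0.452, -0.892], [-1.0, -0.0009, 0.0008]]
tool mm [40.5  1.1  0.8]
turn [-2.0398e+00 -4.0000e-04  1.3000e-03]
```

View pics/c12.png

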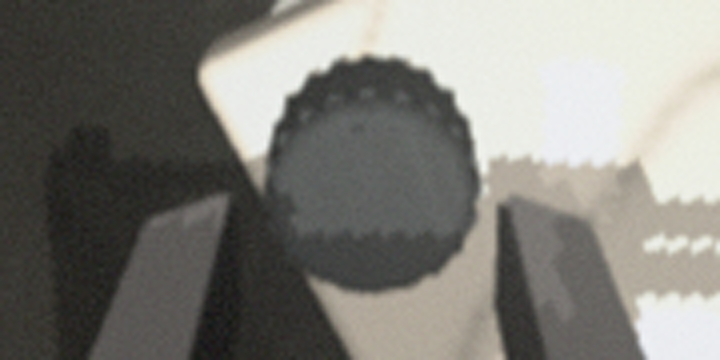

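Call:
play_rows(
  deltas=[
    [[12,1.2,0.6,0,0,0,60],[12,0,0,0,0,0,60],[12,0,0,0,0,0,60],[4,0,0,0,0,0,50],[0,0,0,0,0,0,30],[0,0,0,0,0,0,25],[0,0,0,0,0,0,25],[0,0,0,0,0,0,25]],
  ],
  grip_force=12,
)

```text
time_s: 45.85
ee_pos: [0.4661, 0.1495, 0.0716]
eef_rot: [-3.032, 1.57, 1.211]
force: [-2.2, 3.1, 1.4]
grip_width: 0.034
```

Call:
play_rows(
  deltas=[
    [[0,0,0,0.04,0,0,25],[0,0,0,0.04,0,0,25],[0,0,0,0.04,0,0,25],[0,0,0,0,0,0,25],[0,0,0,0,0,0,25]],
  ],
)

```text
time_s: 46.35
ee_pos: [0.4661, 0.1495, 0.0716]
eef_rot: [-2.88, 1.57, 1.245]
force: [-3.6, 4.8, 2.4]
grip_width: 0.0336
```

Run:
```python
from h import *
togo([.4655,.1490,.070],[0,1,0])
```

```text
t 46.35 pos [0.4661 0.1495 0.0716] q [2.350e-01 3.290e-01 1.825e+00 1.000e-03 9.870e-01 8.230e-01] F [-3.56  4.83  2.41] M [ 0.823  0.727 -0.074] w 0.0336
R [[0.0002, 0.8321, -0.5546], [0.0006, -0.5546, -0.8321], [-1.0, -0.0002, -0.0006]]
tool mm [ 1.6 -0.2  0.7]
turn [-2.1587e+00 -5.0000e-04 -6.0000e-04]
```

Call:
play_rows(
  deltas=[
    [[0,0,0,0,0,0,60],[0,0,0,0,0,0,60],[0,0,0,0,0,0,60],[-15,0,0,0,0,0,60],[-25,0,0,0,0,0,60],[-30,0,0,0,0,0,60],[-30,0,0,0,0,0,60],[0,0,0,0,0,0,60]],
  ],
)

```text
time_s: 47.15
ee_pos: [0.4677, 0.1494, 0.175]
eef_rot: [2.363, 1.564, 0.203]
force: [0.0, -0.2, -1.1]
grip_width: 0.0601
```

Run:
```python
from h import *
togo([.4655,.1490,.070],[0,1,0])
snap('scene','scene13.png'); c=snap('wrist','wrist13.png')
a=load('scene13.png')['img'][:,:,::-1][150:280,250:430]; cv2.imwrite('pics/c13.png',cv2.resize(a,None,fx=4.4,fy=4.4,interpolation=cv2.INTER_CUBIC))
```

```text
t 47.15 pos [0.4677 0.1494 0.175 ] q [ 0.235  0.193  1.727 -0.     1.214  0.824] F [ 0.02 -0.16 -1.05] M [-0.058  0.089 -0.057] w 0.0601
R [[0.0062, 0.8316, -0.5554], [0.0013, -0.5554, -0.8316], [-1.0, 0.0044, -0.0045]]
tool mm [104.9  -2.    2. ]
turn [-2.1596  0.0022 -0.0074]
```

View pics/c13.png

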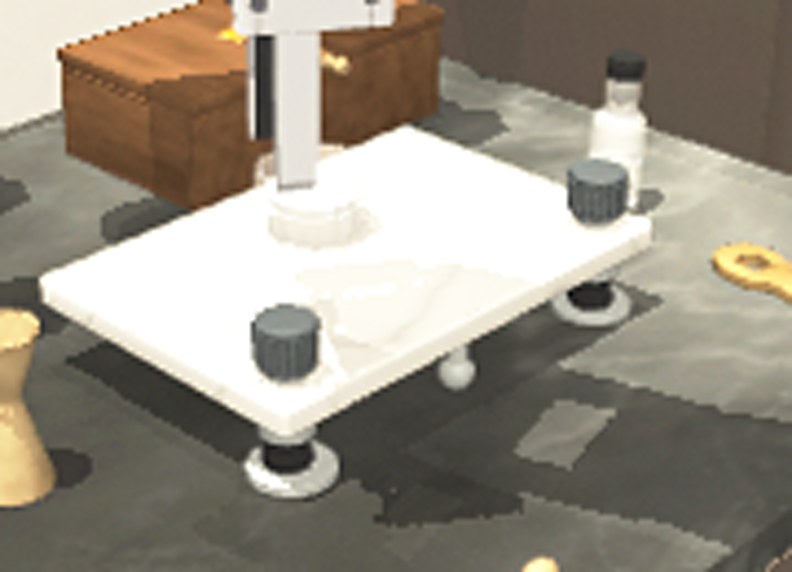

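Call:
play_rows(
  deltas=[
    [[0,0,0,0,0,0,60],[0,0,0,0,0,0,60],[0,0,0,0,0,0,60],[0,0,0,0,0,0,60],[0,0,0,0,0,0,60]],
  ],
)

```text
time_s: 47.75
ee_pos: [0.466, 0.1492, 0.1711]
eef_rot: [-0.669, 1.57, -2.829]
force: [-0.2, -0.1, 0.2]
grip_width: 0.0598
```

Run:
```python
from h import *
print(hand_in())
```

```text
the job is handed in; nothing more can be done
None
```

I wound both front screw feet down onto their discs and handed the job in at about 48 s. By my estimate both carry a light load, but the load readings did not all agree.

- **Gaps:** Pressing each knob until its foot met the disc gave about 3.2 mm on the left and 4.1 mm on the right.
- **Winding:** I turned the left knob 1.92 rad, backed it off 0.24 rad, then added 0.12 rad, for about 1.80 rad in all. The right knob took 2.04 rad.
- **Load on each screw foot:** A fit over all the press readings puts the left at about 3.1–3.6 N and the right at about 2.8–3.2 N. The target is 2–5 N.
- **Disagreement:** Left presses alone gave 3.8 N for the left foot and right presses alone gave 2.0 N. Both are from before the last 0.12 rad, which adds about 0.5 N. For the right foot, the final press pair on its own gave 3.7 N, and single right-knob presses suggested up to 5 N.
- **Rocking:** In the last presses, neither corner gave way below roughly 7 N.
- **Not re-pressed:** I did not press the left corner again after the last 0.12 rad.
- **Sideways push:** Winding the right knob pushed the stand sideways with up to about 16 N. The knobs still showed within a millimetre or two of where they had been.
- **Final picture:** The stand looks level, the salt cellar, jigger and dropper bottle are standing, and the gripper is clear of everything.

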